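# Stir the nuts in the pan on the hob

## Robot

A 7-joint arm with a two-finger parallel gripper is mounted at the origin on the work surface. World frame = base frame: x ahead of the robot, y to its left, z up, the work surface at z = 0. Lengths are in m, angles in rad, forces in N, time in s.
With the tool pointing down it reaches from about 0.425 to 0.925 m from the base axis. Payload 6.8 kg.
Tool frame: the origin (TCP) lies midway between the tips of the shut fingers; the grasp point (between the pads) lies 19 mm behind it; z points along the fingers, y is the line along which they close (so a half turn about z gives the same grasp; the last joint's range is limited). The gripper opens to 85 mm and grips with 20 to 120 N. Pads are 22 mm wide; open, the fingers measure 114 mm over their backs; the gripper's body (76 mm by 85 mm) begins 54 mm behind the grasp point. The pads swing forward as they close: fully open they stand 13 mm farther back than shut.
Start: joints at [1.004, 0.477, 0.022, 1.555, -0.011, 1.109, -0.083], TCP at [0.299, -0.605, 0.201] pointing down, gripper open.
Joint ranges: [-2.96, 2.96], [-0.34, 2.1], [-1.41, 1.46], [0.24, 2.44], [-1.37, 4.51], [0.17, 1.92], [-2.96, 2.96]. Speed limits (rad/s): [2.39, 2.39, 3.14, 3.14, 3.14, 3.14, 3.14].

## Interface

Orientations are given as a unit quaternion [x, y, z, w].
In Python, from rig import sense, get_image, get_calibration, sign_off gives the robot as it stands.
- The arm moves only by the tool send_rows, never from a script. Its argument "steps" is a list of rows, each a list of 5 numbers: the shift along the world's x, y, z in cm, then the turn about the world's z in rad, then the finger opening in cm, from 0 to 8.54. A call has 1 to 8 rows; each row is the pose to reach, as a shift and turn from the pose commanded when the call began; what a row does not reach only later rows make up. A row lasts 1/12 s, in which the tool goes at most 41.7 mm and 7.16 degrees, less where a joint would pass 70% of its speed; a pose out of reach is approached as far as the arm can. A call with a gripper value outside its range is refused whole. The fingers move at their own pace and stop on an object; "force" is the grip in N (left out, the last holds). Time passes only in rows, so rows that repeat a pose let the fingers close. It gives the time, the measured TCP pose, the force, the opening and the grip force at its end, in the units of the state.
- sense(): the state, without advancing time (a new reading comes with each control period).
- get_image(name): name is "scene" or "side" or "wrist"; returns the picture (400x640x3 uint8, red, green, blue); there is no depth.
- get_calibration(name): a dict with "fx", "fy", "cx", "cy" (pixels), "camera_from_world" (4x4, takes a point from world to camera coordinates); the wrist camera has in their place "mount" (4x4, takes a point from camera to tool coordinates, whose origin is the TCP and whose axes are the flange's). Camera axes: x right, y down, z forward; pixel columns grow to the right and rows downward; lengths in m; the calibration is good to about 2 mm. The wrist camera is an equidistant fisheye: a pixel r from the principal point sees the ray r / f radians off the axis. A picture is of the moment at which its call begins: read the wrist's pose just before it. get_calibration takes no time and is no camera call.
- sign_off(): hands the job in; it is judged then, once.
The state is a dict: "time_s": time; "joint_pos": joint angles; "qvel": joint speeds; "joint_torque": joint torques, N m; "ee_pos": TCP position; "tcp_rot": TCP orientation; "contact_force": force on the tool from outside, world axes, zero at the start; "torque": the same for the moment, N m; "gripper_width": opening from 0.0 (shut) to 1.0 (fully open); "finger_force": force on a finger pad.
Only numpy, scipy, OpenCV 4.12 (cv2) and the standard library are available. Lean on these libraries where they do the work, as an engineer would, in place of code of your own. Each camera call takes 0.05 s, during which the arm holds its last target. There are 200 camera calls.

## Task

Turn the hob's dial to its red mark. Then take the wooden spoon out of the crock and stir the nuts with its tip down among them: start on the handle side of the pan and make at least two full turns anticlockwise (seen from above) round its middle, and go on until there are chestnuts and walnuts both in the half of the pan by its handle and in the half away from it. Finally put the spoon back in the crock, head down, and let go; keep all the nuts in the pan and your fingers off them, do not push the pan or crock out of place, and leave the mill, jar and tin alone.

Things in the scene. Friction and masses are not known exactly. Their poses are not given: they have to be found in the camera images.
- hob: Fixed portable hob: aluminium box 400 (its x) by 290 (its y) by 55 mm high with a black glass plate on its far part; origin at the centre of its underside, z up. The dial sits on the bare strip near the robot, the pan on the glass.
- dial (a joint): Angle of the hob's black dial, rad: 0 when its white pointer points along the hob's -x (towards the robot), growing as it turns clockwise seen from above (at 1.57 it points along the hob's +y), range 0 to 4.5. It stays where it is left; turning takes about 0.04 N m. The red mark is at 2.00 rad; the black ticks are 0.5 rad apart.
- dial_grip (a point): Grip point of the dial, on its vertical axis (hob x = -155 mm, 90 mm above the table). The grip is a bar 49 mm long (along this point's x), 14 mm wide (along its y), from 67 to 97 mm above the table, on a disc of 52 mm diameter; the white pointer line lies on the -x half of the bar. The point turns with the dial. The pan's rim is at least 80 mm from the axis.
- mark (a point): The red mark on the hob's top beside the dial, 46 mm from the dial's axis.
- pan: Loose round steel pan, 1.3 kg, on the hob (underside 55 mm above the table): 50 mm high, wok-shaped, outside diameter 96 mm at the foot, 170 at height 18, 244 at the rim, wall 4; flat inner floor 94 mm wide, 5 mm above the underside. Its middle is free of nuts at the start. Origin: centre of its underside, z up. Black handle along the pan's +x to 244 mm from the centre, at heights 31 to 73 mm.
- crock: Loose blue ceramic utensil crock, 0.9 kg: outside diameter 70, inside 56, height 100 mm, inner floor 6 mm above its underside. Origin: centre of its underside, z up. It is one of four things standing in four places, two on each side of the hob.
- spoon: Loose beech spoon 200 mm long, 50 g, leaning about 22 degrees from upright in the crock, head down. Origin: the middle of the head's tip; z runs up along the handle. Head: a round flat disc of 31 mm diameter, 14 mm thick (along its x), from z = 0 to 31 mm; handle: square, 14 by 14 mm (flats facing its x and y), slightly rounded, up to z = 200 mm.
- spoon_end (a point): The top end of the spoon's handle, 200 mm from its tip.
- mill: Black pepper mill, bystander: 56 mm diameter, 170 mm high; origin at the centre of its underside.
- jar: Amber jar with yellow label and brass cap, bystander: 76 mm diameter, 120 mm high; origin at the centre of its underside.
- tin: Tin can with blue label, bystander: 74 mm diameter, 105 mm high; origin at the centre of its underside.
- chestnut0: Loose dark brown chestnut, 33 mm long and 27 mm thick, 14 g, smooth, rolls freely; origin at its centre. The three chestnuts start in the half of the pan away from its handle.
- walnut0: Loose pale walnut, 34 mm long and 28 mm thick, 12 g, smooth, rolls freely; origin at its centre. The three walnuts start in the handle half of the pan.
- chestnut1: Loose dark brown chestnut, 33 mm long and 27 mm thick, 14 g, smooth, rolls freely; origin at its centre. The three chestnuts start in the half of the pan away from its handle.
- walnut1: Loose pale walnut, 34 mm long and 28 mm thick, 12 g, smooth, rolls freely; origin at its centre. The three walnuts start in the handle half of the pan.
- chestnut2: Loose dark brown chestnut, 33 mm long and 27 mm thick, 14 g, smooth, rolls freely; origin at its centre. The three chestnuts start in the half of the pan away from its handle.
- walnut2: Loose pale walnut, 34 mm long and 28 mm thick, 12 g, smooth, rolls freely; origin at its centre. The three walnuts start in the handle half of the pan.

How it is judged:
On the way, in this order (a step that is already met when the one before it is completed fails the run):
1. the dial's pointer is at the red mark (value of joint dial between 1.87 and 2.13 rad), for 0.2 s.
2. first turn: the spoon's tip is down among the nuts on the handle side (x of spoon in the frame of pan between 0.014 and 0.075 m and y of spoon in the frame of pan between -0.014 and 0.014 m and z of spoon in the frame of pan between -0.005 and 0.03 m).
3. first turn: the spoon's tip is down among the nuts a quarter turn anticlockwise from the handle (y of spoon in the frame of pan between 0.014 and 0.075 m and x of spoon in the frame of pan between -0.014 and 0.014 m and z of spoon in the frame of pan between -0.005 and 0.03 m).
4. first turn: the spoon's tip is down among the nuts opposite the handle (x of spoon in the frame of pan between -0.075 and -0.014 m and y of spoon in the frame of pan between -0.014 and 0.014 m and z of spoon in the frame of pan between -0.005 and 0.03 m).
5. first turn: the spoon's tip is down among the nuts three quarters of a turn anticlockwise from the handle (y of spoon in the frame of pan between -0.075 and -0.014 m and x of spoon in the frame of pan between -0.014 and 0.014 m and z of spoon in the frame of pan between -0.005 and 0.03 m).
6. second turn: the spoon's tip is down among the nuts on the handle side (all of step 2).
7. second turn: the spoon's tip is down among the nuts a quarter turn anticlockwise from the handle (all of step 3).
8. second turn: the spoon's tip is down among the nuts opposite the handle (all of step 4).
9. second turn: the spoon's tip is down among the nuts three quarters of a turn anticlockwise from the handle (all of step 5).
At the end, for the whole second after the job is handed in: Dial within 0.13 rad of the mark; all nuts in the pan, some of each kind over 3 mm into each half (pan x over 3, under -3 mm); spoon at rest in the crock, tip within 35 mm of its axis and under 30 mm above its underside, lean under 0.6 rad; crock upright, moved under 50 mm, pan under 30 mm (all of step 1 and x of any of chestnut0, chestnut1, chestnut2 in the frame of pan above 0.003 m and x of any of chestnut0, chestnut1, chestnut2 in the frame of pan below -0.003 m and x of any of walnut0, walnut1, walnut2 in the frame of pan above 0.003 m and x of any of walnut0, walnut1, walnut2 in the frame of pan below -0.003 m and horizontal distance between each of chestnut0, chestnut1, chestnut2, walnut0, walnut1, walnut2 and pan below 0.115 m and z of chestnut0 in the frame of pan between 0 and 0.06 m and z of chestnut1 in the frame of pan between 0 and 0.06 m and z of chestnut2 in the frame of pan between 0 and 0.06 m and z of walnut0 in the frame of pan between 0 and 0.06 m and z of walnut1 in the frame of pan between 0 and 0.06 m and z of walnut2 in the frame of pan between 0 and 0.06 m and horizontal distance between spoon and crock below 0.035 m and z of spoon in the frame of crock below 0.03 m and angle between spoon's own z axis and vertical below 0.6 rad and linear speed of spoon below 0.05 m/s and angle between each of crock, pan's own z axis and vertical below 0.1 rad and distance of crock from where it was at the start of the episode below 0.05 m and distance of pan from where it was at the start of the episode below 0.03 m); the robot touches nothing.
It fails at once if the mill, the jar or the tin is shifted more than 30 mm or tipped (distance of any of mill, jar, tin from where it was at the start of the episode above 0.03 m or angle between any of mill, jar, tin's own z axis and vertical above 0.3 rad).
It fails at once if the pan is shifted more than 30 mm or tipped (distance of pan from where it was at the start of the episode above 0.03 m or angle between pan's own z axis and vertical above 0.2 rad).
It fails at once if the crock is tipped or shifted more than 50 mm (distance of crock from where it was at the start of the episode above 0.05 m or angle between crock's own z axis and vertical above 0.3 rad).
It fails at once if the fingers touch the nuts (contact force between the fingers and chestnut0 above 0.5 N or contact force between the fingers and chestnut1 above 0.5 N or contact force between the fingers and chestnut2 above 0.5 N or contact force between the fingers and walnut0 above 0.5 N or contact force between the fingers and walnut1 above 0.5 N or contact force between the fingers and walnut2 above 0.5 N).
It also fails if it takes over 72 s, if anything falls off the work surface, if the arm or the gripper's body presses on something with over 40 N, if the wrist force passes 120 N, or if a joint passes its speed limit or range.

## Working session

There is one attempt and no reset: what is moved stays moved. The work goes in short steps, Python scripts to look and compute and a tool call to move; the robot and the scene stay as the last step left them, time stands still between calls to the robot, and variables do not carry over. Pictures are saved under pics/ and viewed, at most 10 in all, crops included, and the job is handed in when it is done.

Besides the shell and the picture viewer there is one more tool, called as name([rows], argument=value, ...), one row to a line, values as JSON. send_rows: Moves the arm, as the interface text tells. Its arguments: {"type":"object","properties":{"steps":{"type":"array","items":{"type":"array","items":{"type":"number"}}},"force":{"type":"number"}},"required":["steps"]}

```bash
ls; mkdir -p pics; python3 - <<'E'
from rig import *
import cv2,numpy as np
print(sense())
for n in ["scene","side","wrist"]:
    im=get_image(n); cv2.imwrite(f"pics/{n}0.png",im[:,:,::-1]); print(n,get_calibration(n))
E
```

```text
pics
{'time_s': 0.0, 'joint_pos': array([ 1.00386733,  0.47782172,  0.02234562,  1.55643446, -0.01149391,
        1.10926683, -0.08306311]), 'qvel': array([-0.00129124,  0.00178105,  0.00036142, -0.00196074, -0.00237591,
        0.00020507, -0.00025605]), 'joint_torque': array([ 7.12628753e-04, -5.96447539e+01,  1.60817306e+00, -2.81197947e+01,
        1.24863055e-02,  9.34629614e-03, -3.25514415e-07]), 'ee_pos': array([ 0.29865756, -0.60463295,  0.20011854]), 'tcp_rot': array([ 9.73792929e-01,  2.27434649e-01, -2.73596277e-04, -8.58480680e-04]), 'contact_force': array([-0.11789178,  0.22301809, -0.16315767]), 'torque': array([-0.00763007, -0.03217199, -0.01520055]), 'finger_force': 0.0, 'gripper_width': 0.993442259504724}
scene {'fx': 435.0933685022215, 'fy': 435.0933685022215, 'cx': 323.51167258302337, 'cy': 206.71822853693362, 'camera_from_world': array([[-0.59959427,  0.80021856, -0.01170323,  0.33180051],
       [ 0.43875238,  0.31645166, -0.84104381, -0.12709508],
       [-0.66931536, -0.50941987, -0.5408404 ,  1.40812627],
       [ 0.        ,  0.        ,  0.        ,  1.        ]])}
side {'fx': 414.50689369401897, 'fy': 414.50689369401897, 'cx': 318.1410879355353, 'cy': 206.6428318893286, 'camera_from_world': array([[-0.78596958, -0.61803538, -0.01685494,  0.45088528],
       [-0.40295397,  0.53274102, -0.74418755,  0.32126793],
       [ 0.46891356, -0.57811701, -0.66775804,  0.83233882],
       [ 0.        ,  0.        ,  0.        ,  1.        ]])}
wrist {'fx': 309.70691628693146, 'fy': 309.70691628693146, 'cx': 318.3356596970661, 'cy': 196.04533733592703, 'mount': array([[ 5.47139255e-04, -9.60933196e-01, -2.76779865e-01,
         6.95915553e-02],
       [ 9.99999437e-01,  2.74109740e-04,  1.02513887e-03,
        -6.66192313e-04],
       [-9.09221916e-04, -2.76780270e-01,  9.60932805e-01,
        -1.72512404e-01],
       [ 0.00000000e+00,  0.00000000e+00,  0.00000000e+00,
         1.00000000e+00]])}
```

View pics/scene0.png

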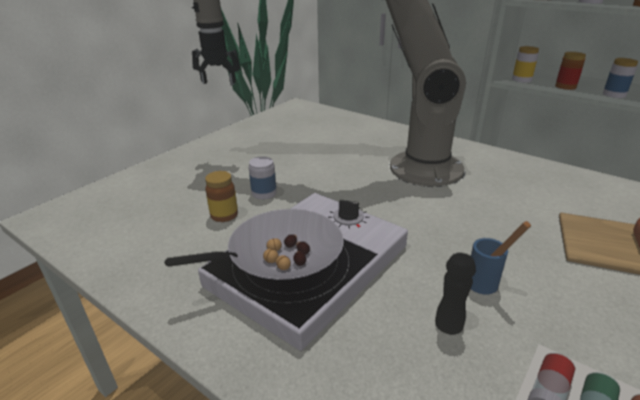

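View pics/side0.png

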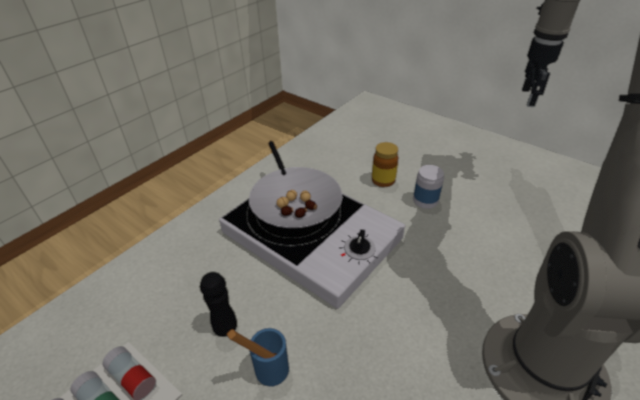

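Scene view: the dial is near (348,210), the pan centre near (287,245), and the crock near (487,267) with the spoon end at (527,226). The mill is at (455,293) and the jar and tin at (221,197) and (262,176). Side view: the dial is at (361,242), the pan at (296,200), the crock at (270,357) and the spoon end at (232,334).

```bash
cat > h.py <<'E'
from rig import *
import cv2,numpy as np
from scipy.spatial.transform import Rotation as R
def ray(n,u,v,s=None):
    c=get_calibration(n)
    if n=="wrist":
        s=s or sense()
        a=np.array([u-c["cx"],v-c["cy"]]);r=np.linalg.norm(a);t=r/c["fx"]
        d=np.r_[a/max(r,1e-9)*np.sin(t),np.cos(t)]
        Q=R.from_quat(s["tcp_rot"]).as_matrix();M=c["mount"]
        return Q@M[:3,3]+s["ee_pos"],Q@M[:3,:3]@d
    T=c["camera_from_world"];Q=T[:3,:3]
    d=np.array([(u-c["cx"])/c["fx"],(v-c["cy"])/c["fy"],1])
    return -Q.T@T[:3,3],Q.T@(d/np.linalg.norm(d))
def plane(n,u,v,z,s=None):
    o,d=ray(n,u,v,s);return o+d*(z-o[2])/d[2]
def tri(rs):
    A=sum(np.eye(3)-np.outer(d,d) for o,d in rs);b=sum((np.eye(3)-np.outer(d,d))@o for o,d in rs)
    return np.linalg.solve(A,b)
def proj(n,p):
    c=get_calibration(n);q=c["camera_from_world"]@np.r_[p,1]
    return c["fx"]*q[0]/q[2]+c["cx"],c["fy"]*q[1]/q[2]+c["cy"]
def blobs(m,mn=8):
    k,l,st,ce=cv2.connectedComponentsWithStats(m.astype(np.uint8))
    return [(st[i,4],st[i,:4].tolist(),ce[i].round(1).tolist()) for i in range(1,k) if st[i,4]>=mn]
E
python3 - <<'E'
from h import *
S={n:cv2.imread(f"pics/{n}0.png") for n in("scene","side")}
P={"dial":((348,210),(361,242)),"pan":((287,245),(296,200)),"crock":((487,267),(270,357)),"spoonend":((527,226),(232,334)),"mill":((455,293),(217,305)),"jar":((221,197),(385,166)),"tin":((262,176),(428,187))}
for k,(a,b) in P.items(): print(k,tri([ray("scene",*a),ray("side",*b)]).round(3))
for n,im in S.items():
    h=cv2.cvtColor(im,cv2.COLOR_BGR2HSV).astype(int);H,s,V=h[...,0],h[...,1],h[...,2]
    print(n,"red",blobs((s>130)&((H<6)|(H>174))&(V>100),2))
    print("wood",blobs((s>120)&(H>5)&(H<18)&(V>60)))
    print("blue",blobs((s>110)&(H>95)&(H<125)))
E
```

```text
dial [ 0.446 -0.005  0.071]
pan [ 0.658 -0.017  0.088]
crock [0.427 0.338 0.048]
spoonend [0.444 0.393 0.187]
mill [0.579 0.328 0.082]
jar [ 0.572 -0.327  0.054]
tin [ 0.423 -0.317  0.054]
scene red [(np.int32(3), [357, 225, 2, 2], [357.7, 225.3]), (np.int32(384), [547, 355, 27, 25], [560.8, 365.2])]
wood [(np.int32(154), [564, 57, 20, 12], [573.6, 63.1]), (np.int32(67), [559, 83, 18, 6], [567.0, 85.7]), (np.int32(251), [207, 184, 26, 17], [218.8, 192.3]), (np.int32(24), [212, 216, 14, 5], [219.4, 217.7]), (np.int32(12), [638, 220, 2, 7], [638.6, 223.0]), (np.int32(20), [524, 222, 6, 6], [526.4, 224.6]), (np.int32(62), [0, 288, 13, 11], [5.1, 293.2]), (np.int32(8), [636, 397, 4, 3], [637.6, 397.8])]
blue []
side red [(np.int32(5), [342, 254, 3, 2], [342.8, 254.4]), (np.int32(356), [122, 366, 25, 26], [133.3, 377.8])]
wood [(np.int32(4421), [0, 92, 333, 175], [141.5, 178.9]), (np.int32(235), [374, 154, 24, 15], [385.1, 161.9]), (np.int32(50), [373, 180, 21, 7], [382.2, 183.6]), (np.int32(79), [278, 191, 18, 17], [286.1, 200.2]), (np.int32(32), [301, 192, 8, 10], [304.4, 196.9]), (np.int32(378), [227, 329, 48, 29], [248.6, 344.0])]
blue [(np.int32(267), [415, 186, 25, 17], [426.2, 194.9]), (np.int32(1322), [252, 330, 36, 55], [270.8, 357.8])]
```

send_rows([
  [1,4,2,-0.1,8.5],
  [2,8,4,-0.2,8.5],
  [3,12,6,-0.3,8.5],
  [4,16,8,-0.4,8.5],
  [5,20,10,-0.46,8.5],
  [6,24,10,-0.46,8.5],
  [7,28,10,-0.46,8.5],
  [8,32,10,-0.46,8.5],
])

```text
time_s: 0.82
ee_pos: [0.3749, -0.3008, 0.3016]
tcp_rot: [1.0, -0.001, 0.001, 0.001]
contact_force: [0.0, 1.4, -0.1]
gripper_width: 0.996
finger_force: 0.0
```

send_rows([
  [1,4,0,0,8.5],
  [2,8,0,0,8.5],
  [3,12,0,0,8.5],
  [4,16,0,0,8.5],
  [5,20,0,0,8.5],
  [6,24,0,0,8.5],
  [6.7,28,0,0,8.5],
  [6.7,28,0,0,8.5],
])

```text
time_s: 1.48
ee_pos: [0.4424, -0.0141, 0.3012]
tcp_rot: [1.0, 0.005, 0.001, -0.001]
contact_force: [0.4, 0.3, 0.1]
gripper_width: 0.996
finger_force: 0.0
```

```bash
python3 - <<'E'
from h import *
s=sense();print(s["time_s"],s["ee_pos"],s["tcp_rot"])
im=get_image("wrist");cv2.imwrite("pics/w1.png",im[:,:,::-1]);np.save("w1s.npy",s,allow_pickle=True)
E
```

```text
1.4833 [ 0.44237501 -0.01405103  0.3012055 ] [ 9.99985534e-01  5.14396365e-03  6.48850067e-04 -1.43177056e-03]
```

View pics/w1.png

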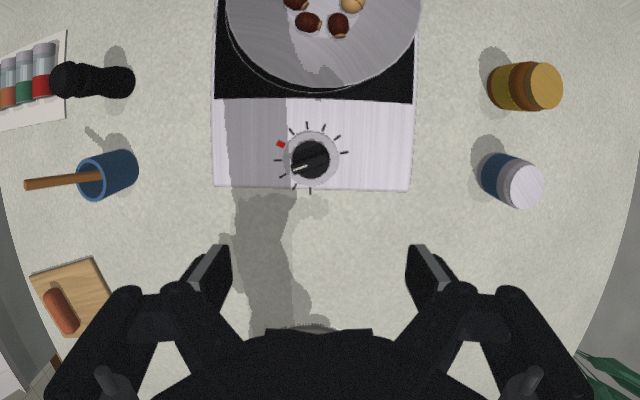

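Wrist view: the dial disc is at (311,160) with its white pointer running towards (293,168), and the red mark is at (281,144). The crock is at about (107,175) with the spoon end at (27,184), and the mill tip is at about (65,80).

```bash
python3 - <<'E'
from h import *
s=np.load("w1s.npy",allow_pickle=True).item();im=cv2.imread("pics/w1.png");h=cv2.cvtColor(im,cv2.COLOR_BGR2HSV).astype(int)
H,Sx,V=h[...,0],h[...,1],h[...,2]
sub=np.zeros(V.shape,bool);sub[125:200,270:350]=1
print("red",rb:=blobs((Sx>130)&((H<6)|(H>174))&sub,2))
k=blobs((V<60)&sub,100);print("black",k)
disc=np.zeros(V.shape,np.uint8);cv2.circle(disc,(311,160),17,1,-1)
w=(V>100)&(disc>0);print("white",blobs(w,3));ys,xs=np.nonzero(w)
vx,vy,x0,y0=cv2.fitLine(np.c_[xs,ys].astype(np.float32),2,0,.01,.01).ravel()
a=plane("wrist",x0,y0,.097,s);b=plane("wrist",x0+8*vx,y0+8*vy,.097,s);d=b-a
print("ptr",a,"ang line",np.degrees(np.arctan2(d[1],d[0])))
for z in (.06,.067): print("disc c",z,plane("wrist",*k[0][2],z,s))
print("mark",plane("wrist",*rb[0][2],.055,s))
for p in [(213,186),(408,191),(216,100),(413,103)]: print("hob",p,plane("wrist",*p,.055,s))
E
```

```text
red [(np.int32(39), [277, 141, 8, 7], [280.3, 143.8])]
black [(np.int32(1064), [291, 141, 39, 37], [310.4, 159.0])]
white [(np.int32(28), [296, 165, 12, 5], [301.5, 166.9])]
ptr [0.44100444 0.00724111 0.097     ] ang line -70.37510159290251
disc c 0.06 [ 0.44500385 -0.00271757  0.06      ]
disc c 0.067 [ 0.44612867 -0.00289925  0.067     ]
mark [0.46503264 0.03856075 0.055     ]
hob (213, 186) [0.40509058 0.13898323 0.055     ]
hob (408, 191) [ 0.40068625 -0.14299685  0.055     ]
hob (216, 100) [0.52798751 0.12877936 0.055     ]
hob (413, 103) [ 0.52599752 -0.14251564  0.055     ]
```

```bash
python3 - <<'E'
from h import *
print(sense()["joint_pos"].round(2),sense()["ee_pos"])
s=np.load("w1s.npy",allow_pickle=True).item()
im={n:cv2.imread(f"pics/{n}0.png") for n in("scene","side")};im["w"]=cv2.imread("pics/w1.png")
# spoon handle + crock in the wrist view
h=cv2.cvtColor(im["w"],cv2.COLOR_BGR2HSV).astype(int);H,Sx,V=h[...,0],h[...,1],h[...,2]
sub=np.zeros(V.shape,bool);sub[130:220,0:160]=1
print("wood",blobs((Sx>110)&(H>5)&(H<20)&sub,20),"blue",blobs((Sx>90)&(H>95)&(H<125)&sub,20))
# pan: bright rim ellipse in scene/side
for n,r in(("scene",(200,285,220,350)),("side",(160,250,240,350))):
    g=im[n];v=g.max(2);sat=cv2.cvtColor(g,cv2.COLOR_BGR2HSV)[...,1]
    print(n,[v[240 if n=="scene" else 200,r[2]:r[3]:3].tolist()])
E
```

```text
[ 0.27  0.02 -0.37  1.93  0.01  1.2  -1.67] [ 0.44187343 -0.01825168  0.30094859]
wood [(np.int32(744), [24, 171, 78, 19], [61.3, 179.7])] blue [(np.int32(2015), [76, 150, 63, 51], [108.4, 173.7])]
scene [[148, 151, 148, 133, 118, 122, 123, 123, 124, 123, 122, 126, 127, 128, 128, 129, 129, 149, 139, 142, 125, 109, 47, 54, 48, 43, 123, 120, 122, 132, 131, 130, 130, 126, 125, 126, 126, 125, 123, 122, 122, 90, 87, 139]]
side [[148, 144, 81, 101, 124, 125, 125, 127, 128, 129, 131, 132, 128, 143, 145, 145, 109, 90, 97, 123, 90, 92, 85, 59, 95, 119, 120, 117, 114, 112, 112, 110, 108, 106, 43, 4, 7]]
```

send_rows([
  [0.4,0.9,-2,0.12,8.5],
  [0.4,0.9,-4,0.24,8.5],
  [0.4,0.9,-6,0.36,8.5],
  [0.4,0.9,-8,0.48,8.5],
  [0.4,0.9,-10,0.6,8.5],
  [0.4,0.9,-12,0.72,8.5],
  [0.4,0.9,-14,0.84,8.5],
  [0.4,0.9,-14,0.96,8.5],
])

```text
time_s: 2.2
ee_pos: [0.4426, -0.0152, 0.1572]
tcp_rot: [0.886, 0.463, -0.003, -0.001]
contact_force: [-0.3, 0.6, -0.4]
gripper_width: 0.996
finger_force: 0.0
```

send_rows([
  [0,0,0,0.12,8.5],
  [0,0,0,0.24,8.5],
  [0,0,0,0.36,8.5],
  [0,0,0,0.48,8.5],
  [0,0,0,0.6,8.5],
  [0,0,0,0.72,8.5],
  [0,0,0,0.84,8.5],
  [0,0,0,0.95,8.5],
])

```text
time_s: 2.87
ee_pos: [0.4453, -0.015, 0.1606]
tcp_rot: [0.576, 0.817, -0.0, -0.0]
contact_force: [-0.6, -0.2, -0.5]
gripper_width: 0.993
finger_force: 0.0
```

```bash
python3 - <<'E'
from h import *
s=sense();print(s["joint_pos"].round(2),s["ee_pos"],s["contact_force"]);r=R.from_quat(s["tcp_rot"]).as_matrix();print("tool x deg",np.degrees(np.arctan2(r[1,0],r[0,0])))
E
```

```text
[ 0.4   0.19 -0.56  2.09  0.13  0.89  0.11] [ 0.44526314 -0.01503248  0.1606205 ] [-0.61333825 -0.17359954 -0.45364014]
tool x deg 109.60927788705642
```

send_rows([
  [0.1,1.1,0,0,8.5],
  [0.1,1.1,-3,0,8.5],
  [0.1,1.1,-6,0,8.5],
  [0.1,1.1,-8.8,0,8.5],
  [0.1,1.1,-8.8,0,8.5],
  [0.1,1.1,-8.8,0,8.5],
])

```text
time_s: 3.37
ee_pos: [0.4453, -0.0034, 0.0721]
tcp_rot: [0.578, 0.816, -0.001, -0.001]
contact_force: [-0.3, -0.7, 0.8]
gripper_width: 0.995
finger_force: 0.0
```

```bash
python3 - <<'E'
from h import *
s=sense();print(s["joint_pos"].round(2),s["ee_pos"],s["contact_force"])
im=get_image("wrist");cv2.imwrite("pics/w2.png",im[:,:,::-1])
E
```

```text
[ 0.32  0.34 -0.53  2.17  0.26  0.7  -0.05] [ 0.4452883  -0.00344531  0.07210644] [-0.27278513 -0.73997859  0.83427522]
```

View pics/w2.png

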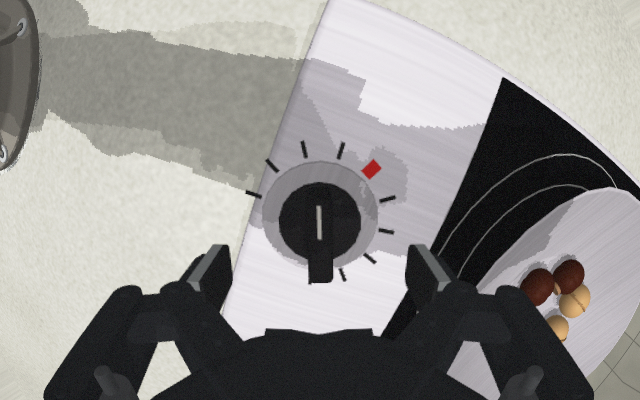

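Wrist view: the dial bar stands upright at (320,230), centred between the open fingers. The pointer points straight up the image, and the red mark at (372,169) is about 45° clockwise of it.

send_rows([
  [0,0,0,0,1.0],
  [0,0,0,0,1.0],
  [0,0,0,0,1.0],
  [0,0,0,0,1.0],
  [0,0,0,0,1.0],
  [0,0,0,0,1.0],
  [0,0,0,0,1.0],
  [0,0,0,0,1.0],
], force=30)

```text
time_s: 4.08
ee_pos: [0.4466, -0.0026, 0.0729]
tcp_rot: [0.578, 0.816, 0.0, -0.0]
contact_force: [0.1, -0.2, -0.5]
gripper_width: 0.117
finger_force: 0.0
```

send_rows([
  [0,0,0,-0.12,1.0],
  [0,0,0,-0.24,1.0],
  [0,0,0,-0.36,1.0],
  [0,0,0,-0.48,1.0],
  [0,0,0,-0.6,1.0],
  [0,0,0,-0.7,1.0],
  [0,0,0,-0.79,1.0],
  [0,0,0,-0.79,1.0],
])

```text
time_s: 4.75
ee_pos: [0.4466, -0.0025, 0.0728]
tcp_rot: [0.848, 0.529, -0.0, 0.0]
contact_force: [0.2, 0.5, 0.3]
gripper_width: 0.116
finger_force: 0.0
```

send_rows([
  [0,0,0,0,1.0],
  [0,0,0,0,1.0],
  [0,0,0,0,1.0],
  [0,0,0,0,1.0],
])

```text
time_s: 5.08
ee_pos: [0.4466, -0.0026, 0.0728]
tcp_rot: [0.847, 0.531, -0.0, -0.0]
contact_force: [-0.1, 0.7, 0.0]
gripper_width: 0.118
finger_force: 0.0
```

```bash
python3 - <<'E'
from h import *
s=sense();r=R.from_quat(s["tcp_rot"]).as_matrix();print("tool x deg",np.degrees(np.arctan2(r[1,0],r[0,0])),s["ee_pos"])
im=get_image("wrist");cv2.imwrite("pics/w3.png",im[:,:,::-1])
E
```

```text
tool x deg 64.16354018152133 [ 0.4465846  -0.00262341  0.0728092 ]
```

View pics/w3.png

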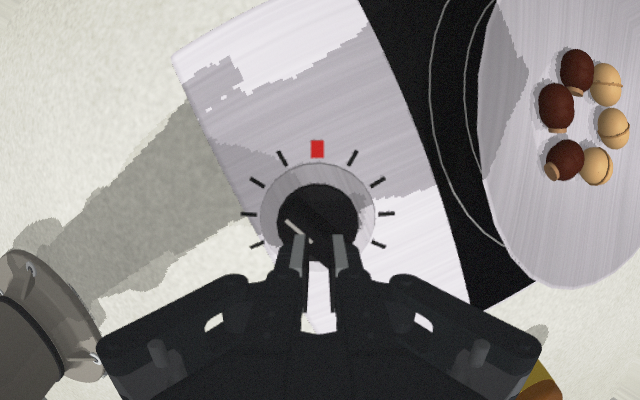

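The opening went to the commanded 10 mm with no grip force, and the pointer did not turn with the tool. I need a closer look.

```bash
python3 - <<'E'
from h import *
a=cv2.imread("pics/w3.png")[140:320,220:420]
b=get_image("side")[:,:,::-1][190:280,310:410];c=get_image("scene")[:,:,::-1][160:250,300:400]
a=cv2.resize(a,(400,360),interpolation=2)
cv2.imwrite("pics/c4.png",np.hstack([a,np.vstack([cv2.resize(b,(310,279),interpolation=2),cv2.resize(c,(310,279),interpolation=2)])[:360]]) if 0 else cv2.hconcat([cv2.copyMakeBorder(a,0,198,0,0,0),cv2.vconcat([cv2.resize(b,(310,279),interpolation=2),cv2.resize(c,(310,279),interpolation=2)])]))
E
```

```text
(no output)
```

View pics/c4.png

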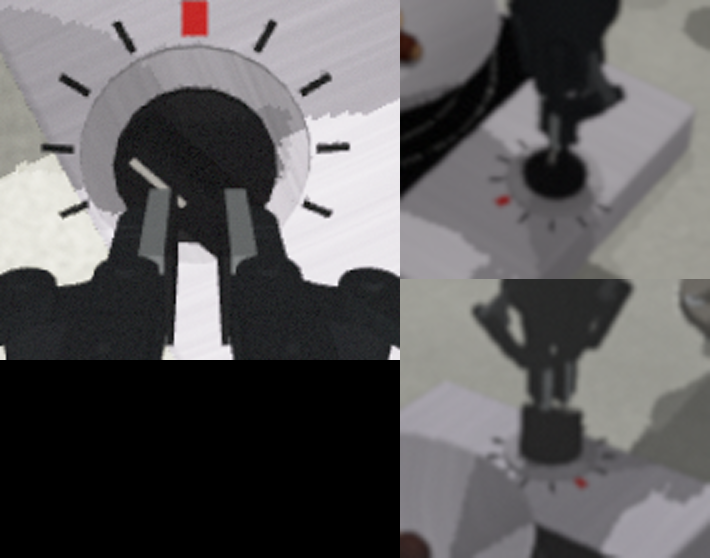

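The fingers look as if they sit above the bar rather than straddling it. I'll check the dial's height by triangulation.

```bash
python3 - <<'E'
from h import *
s1=np.load("w1s.npy",allow_pickle=True).item();s3=sense()
print(s3["ee_pos"],s3["gripper_width"],s3["finger_force"],s3["contact_force"])
s2=dict(ee_pos=np.array([.4453,-.0034,.0721]),tcp_rot=np.array([.578,.816,-.001,-.001]))
M={"w1":ray("wrist",280.3,143.8,s1),"w2":ray("wrist",372,169,s2),"w3":ray("wrist",317,149,s3),"sc":ray("scene",357.7,225.3),"si":ray("side",342.8,254.4)}
for k in(["w1","w3"],["w2","w3"],["sc","si"],["w1","w2","w3","sc","si"]):
    print("mark",k,tri([M[i] for i in k]).round(4))
# pointer inner end (near axis)
P={"w2":ray("wrist",320,239,s2),"w3":ray("wrist",311.5,242,s3)}
print("pointer inner",tri([P["w2"],P["w3"]]).round(4))
P={"w2":ray("wrist",320,206,s2),"w3":ray("wrist",286,220,s3)}
print("pointer outer",tri([P["w2"],P["w3"]]).round(4))
for z in(.072,.097):print(z,plane("wrist",320,239,z,s2).round(4),plane("wrist",320,206,z,s2).round(4),plane("wrist",320,283,z,s2).round(4))
# what the tip positions at tcp look like from the fixed cameras
for n in("scene","side"): print(n,proj(n,s3["ee_pos"]),"bar top",proj(n,[.446,-.004,.097]))
E
```

```text
[ 0.44659019 -0.00264235  0.07283838] 0.11981838657117062 0.0 [ 0.39077664 -0.11881167 -0.06467741]
mark ['w1', 'w3'] [0.4653 0.0391 0.0563]
mark ['w2', 'w3'] [0.4651 0.039  0.0564]
mark ['sc', 'si'] [0.4666 0.0389 0.0535]
mark ['w1', 'w2', 'w3', 'sc', 'si'] [0.4657 0.0389 0.0536]
pointer inner [0.4439 0.0014 0.0982]
pointer outer [0.4378 0.0184 0.0989]
0.072 [ 0.4478 -0.0098  0.072 ] [0.4408 0.0101 0.072 ] [ 0.4584 -0.0396  0.072 ]
0.097 [0.4441 0.0007 0.097 ] [0.438  0.0177 0.097 ] [ 0.4531 -0.0248  0.097 ]
scene (np.float64(348.31364825429057), np.float64(209.46038080970766)) bar top (np.float64(348.1771248117959), np.float64(200.86108705977867))
side (np.float64(359.9336452958975), np.float64(242.3573064833534)) bar top (np.float64(360.97992748120646), np.float64(235.10888475047344))
```

send_rows([
  [0,0,0,0,0],
  [0,0,0,0,0],
  [0,0,0,0,0],
  [0,0,0,0,0],
], force=40)

```text
time_s: 5.57
ee_pos: [0.4466, -0.0026, 0.0729]
tcp_rot: [0.848, 0.531, 0.0, 0.0]
contact_force: [-0.2, 0.0, 1.0]
gripper_width: -0.0
finger_force: 0.0
```

```bash
python3 - <<'E'
from h import *
s=sense();print(s["gripper_width"],s["finger_force"],s["contact_force"],s["torque"])
im=get_image("wrist")[:,:,::-1][140:320,220:420];c=get_image("scene")[:,:,::-1][160:250,300:400]
cv2.imwrite("pics/c5.png",cv2.hconcat([cv2.resize(im,(400,360),interpolation=2),cv2.resize(c,(400,360),interpolation=2)]))
E
```

```text
-0.0002554536311984495 0.0 [-0.22843889  0.02310723  1.00233493] [-0.04812026 -0.06665787 -0.01924788]
```

View pics/c5.png

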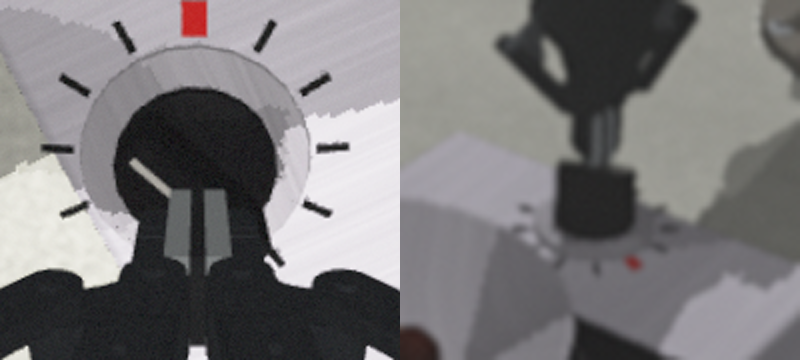

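Shut fully, the fingers meet nothing, and in both views their tips end level with the bar's top (wrist (320,234)). So the real tips are about 25 mm short of the stated TCP. I'll open, turn back, go lower step by step and watch the force.

send_rows([
  [0,0,0.5,0.12,5],
  [0,0,0.5,0.24,5],
  [0,0,0.5,0.36,5],
  [0,0,0.5,0.48,5],
  [0,0,0.5,0.6,5],
  [0,0,0.5,0.7,5],
  [0,0,0.5,0.79,5],
  [0,0,0.5,0.79,5],
])

```text
time_s: 6.33
ee_pos: [0.4465, -0.0027, 0.0778]
tcp_rot: [0.577, 0.817, 0.0, -0.0]
contact_force: [0.3, -0.3, -0.1]
gripper_width: 0.587
finger_force: 0.0
```

send_rows([
  [0,-0.1,-0.5,0,5],
  [0,-0.1,-0.8,0,5],
  [0,-0.1,-1.1,0,5],
  [0,-0.1,-1.4,0,5],
  [0,-0.1,-1.4,0,5],
])

```text
time_s: 6.75
ee_pos: [0.4461, -0.0035, 0.0631]
tcp_rot: [0.578, 0.816, -0.0, -0.001]
contact_force: [-0.5, 0.5, 1.2]
gripper_width: 0.585
finger_force: 0.0
```

send_rows([
  [0,0,-0.3,0,5],
  [0,0,-0.6,0,5],
  [0,0,-0.6,0,5],
])

```text
time_s: 7.0
ee_pos: [0.4463, -0.0036, 0.0573]
tcp_rot: [0.578, 0.816, -0.0, -0.0]
contact_force: [-0.4, -0.6, -0.4]
gripper_width: 0.586
finger_force: 0.0
```

send_rows([
  [0,0,0,0,0.6],
  [0,0,0,0,0.6],
  [0,0,0,0,0.6],
  [0,0,0,0,0.6],
  [0,0,0,0,0.6],
  [0,0,0,0,0.6],
], force=40)

```text
time_s: 7.5
ee_pos: [0.4463, -0.0037, 0.0581]
tcp_rot: [0.578, 0.816, -0.0, -0.0]
contact_force: [-3.6, 0.6, 5.5]
gripper_width: 0.151
finger_force: 41.3
```

send_rows([
  [0,0,0,-0.1,0.6],
  [0,0,0,-0.2,0.6],
  [0,0,0,-0.3,0.6],
  [0,0,0,-0.4,0.6],
  [0,0,0,-0.5,0.6],
  [0,0,0,-0.6,0.6],
  [0,0,0,-0.7,0.6],
  [0,0,0,-0.79,0.6],
])

```text
time_s: 8.17
ee_pos: [0.4455, -0.0038, 0.0581]
tcp_rot: [0.849, 0.529, -0.001, -0.0]
contact_force: [-4.8, -1.1, 9.2]
gripper_width: 0.151
finger_force: 41.8
```

send_rows([
  [0,0,0,0,0.6],
  [0,0,0,0,0.6],
  [0,0,0,0,0.6],
])

```text
time_s: 8.42
ee_pos: [0.4454, -0.0038, 0.0581]
tcp_rot: [0.848, 0.531, -0.001, -0.0]
contact_force: [-5.6, -0.6, 9.4]
gripper_width: 0.151
finger_force: 41.7
```

```bash
cat >> h.py <<'E'
def tx(s):
    r=R.from_quat(s["tcp_rot"]).as_matrix();return np.degrees(np.arctan2(r[1,0],r[0,0]))
E
python3 - <<'E'
from h import *
s=sense();print(s["gripper_width"],s["finger_force"],s["contact_force"],s["torque"],tx(s),s["ee_pos"])
E
```

```text
0.1506369249790505 41.701911091804504 [-5.60943275 -0.55088914  9.39784364] [-0.08414601  1.11297423 -0.02769584] 64.09845981944767 [ 0.44543108 -0.00375499  0.05809043]
```

send_rows([
  [0,0,0,0,4],
  [0,0,0,0,4],
  [0,0,0,0,4],
  [0,0,0,0,5],
  [0,0,3,0,6],
  [0,0,7,0,8],
  [0,0,11,-0.12,8.5],
  [0,0,15,-0.24,8.5],
])

```text
time_s: 9.08
ee_pos: [0.4461, -0.0035, 0.2095]
tcp_rot: [0.906, 0.423, -0.0, -0.0]
contact_force: [1.7, -0.4, -0.3]
gripper_width: 0.999
finger_force: 0.0
```

send_rows([
  [1,1,3,-0.12,8.5],
  [2,3,6,-0.24,8.5],
  [3,6,9,-0.36,8.5],
  [3,9,9,-0.48,8.5],
  [3,12,9,-0.6,8.5],
  [3,12,9,-0.72,8.5],
  [3,12,9,-0.84,8.5],
  [3,12,9,-0.88,8.5],
])

```text
time_s: 9.75
ee_pos: [0.4765, 0.1172, 0.2977]
tcp_rot: [1.0, -0.003, -0.0, 0.0]
contact_force: [-0.3, -0.5, -0.5]
gripper_width: 0.995
finger_force: 0.0
```

send_rows([
  [0,0,0,0,8.5],
  [0,0,0,0,8.5],
])

```text
time_s: 9.92
ee_pos: [0.4766, 0.1164, 0.2977]
tcp_rot: [1.0, 0.0, -0.0, 0.0]
contact_force: [-0.3, -0.4, -0.4]
gripper_width: 0.996
finger_force: 0.0
```

```bash
python3 - <<'E'
from h import *
s=sense();print(s["time_s"],tx(s),s["ee_pos"]);np.save("w6s.npy",s,allow_pickle=True)
for n in("wrist","scene","side"): cv2.imwrite(f"pics/{n}6.png",get_image(n)[:,:,::-1])
E
```

```text
9.9167 0.02329817434280944 [0.47657927 0.11639186 0.29774445]
```

View pics/wrist6.png

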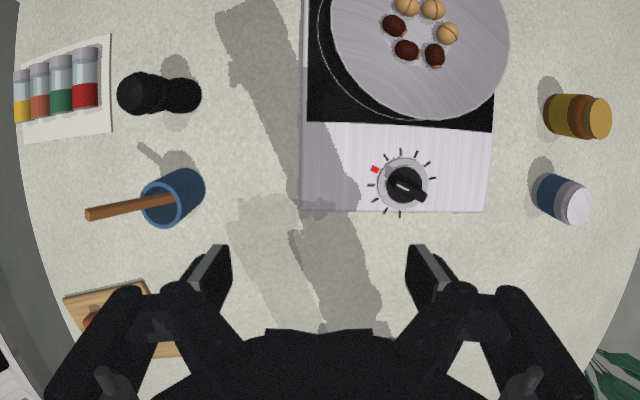

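Wrist view: the pointer now aims at the red mark at (375,170). The spoon end is at (88,215), the crock rim centre near (163,204), and the lower edge of the pan rim near (425,118).

```bash
cat > m6.py <<'E'
from h import *
s=np.load("w6s.npy",allow_pickle=True).item()
I={n:cv2.imread(f"pics/{n}6.png") for n in("wrist","scene","side")}
def hsv(n): return [c.astype(int) for c in cv2.split(cv2.cvtColor(I[n],cv2.COLOR_BGR2HSV))]
def comp(m,p):
    k,l=cv2.connectedComponents(m.astype(np.uint8));return l==l[p[1],p[0]]
H,S,V=hsv("wrist")
d=np.zeros(V.shape,np.uint8);cv2.circle(d,(405,184),17,1,-1)
ys,xs=np.nonzero((V>100)&(d>0)&(S<60));print("ptr px",len(xs),xs.min(),xs.max(),ys.min(),ys.max())
vx,vy,x0,y0=cv2.fitLine(np.c_[xs,ys].astype(np.float32),2,0,.01,.01).ravel()
a,b=plane("wrist",x0,y0,.097,s),plane("wrist",x0-8*vx,y0-8*vy,.097,s)
print("ptr dir deg",np.degrees(np.arctan2(*(b-a)[[1,0]])),"or radial",np.degrees(np.arctan2(a[1]+.0035,a[0]-.446)),a)
# spoon: wood masks, line planes
N=[];E=[]
for n,seed,box in(("wrist",None,(60,180,160,235)),("scene",None,(490,215,535,260)),("side",None,(222,322,280,362))):
    H,S,V=hsv(n);m=(S>85)&(H>3)&(H<20)&(V>40)
    q=np.zeros_like(m);q[box[1]:box[3],box[0]:box[2]]=1;m&=q
    k,l,st,ce=cv2.connectedComponentsWithStats(m.astype(np.uint8));i=1+st[1:,4].argmax();ys,xs=np.nonzero(l==i)
    P=np.c_[xs,ys].astype(float);c=P.mean(0);v=np.linalg.svd(P-c,full_matrices=False)[2][0];t=(P-c)@v
    w=(P-c)@np.array([-v[1],v[0]]);A,B=c+v*t.min(),c+v*t.max();print(n,len(P),A.round(1),B.round(1),"w",w.max()-w.min())
    o,ra=ray(n,*A,s);_,rb=ray(n,*B,s);nn=np.cross(ra,rb);nn/=np.linalg.norm(nn);N.append(np.r_[nn,nn@o])
    E.append((n,A,B))
N=np.array(N)
for idx in([0,1],[0,2],[1,2],[0,1,2]):
    dr=np.linalg.svd(N[idx,:3])[2][2];dr*=np.sign(dr[2])
    p=np.linalg.lstsq(np.vstack([N[idx,:3],[0,0,1]]),np.r_[N[idx,3],.15],rcond=None)[0]
    print("spoon",idx,"dir",dr.round(3),"lean",np.degrees(np.arccos(dr[2])).round(1),"az",np.degrees(np.arctan2(dr[1],dr[0])).round(1),"at z=.15",p.round(4))
# crock
for n,box in(("wrist",(130,160,215,240)),("scene",(465,230,515,300)),("side",(245,320,295,390))):
    H,S,V=hsv(n);m=np.zeros(V.shape,bool);m[box[1]:box[3],box[0]:box[2]]=1;m&=(S>80)&(H>95)&(H<125);print(n,"blue",blobs(m,150))
print("end tri",tri([ray(n,*( A if n!="scene" else B),s) for n,A,B in E]))
E
python3 m6.py
```

```text
ptr px 36 397 422 172 190
ptr dir deg 112.01236537599591 or radial 56.622308605431485 [0.45225313 0.0059914  0.097     ]
wrist 902 [160.1 198.8] [ 84.4 215.4] w 12.578365717222034
scene 263 [527.9 222.9] [494.5 255.5] w 6.774952484587962
side 425 [227.2 331.7] [272.1 357.3] w 10.348130600953688
spoon [0, 1] dir [0.107 0.382 0.918] lean 23.4 az 74.3 at z=.15 [0.4371 0.3762 0.15  ]
spoon [0, 2] dir [0.108 0.38  0.919] lean 23.3 az 74.2 at z=.15 [0.437  0.3766 0.15  ]
spoon [1, 2] dir [0.114 0.381 0.918] lean 23.4 az 73.4 at z=.15 [0.4357 0.3764 0.15  ]
spoon [0, 1, 2] dir [0.108 0.381 0.918] lean 23.3 az 74.2 at z=.15 [0.437  0.3764 0.15  ]
wrist blue [(np.int32(2229), [141, 168, 64, 60], [174.3, 196.8])]
scene blue [(np.int32(1226), [472, 239, 35, 54], [486.8, 266.4])]
side blue [(np.int32(1440), [251, 329, 37, 57], [270.7, 357.5])]
end tri [0.46501779 0.35237858 0.11444513]
```

```bash
python3 - <<'E'
from h import *
s=np.load("w6s.npy",allow_pickle=True).item();im=cv2.imread("pics/wrist6.png");V=im.max(2)
for r in (178,181,184,187,190): print(V[r,380:430:2].tolist())
d=np.zeros(V.shape,np.uint8);cv2.circle(d,(404,185),14,1,-1)
k,l,st,ce=cv2.connectedComponentsWithStats(((V>90)&(d>0)).astype(np.uint8));print(st,ce)
for i in range(1,k):
    ys,xs=np.nonzero(l==i)
    if len(xs)<6: continue
    a,b=[np.array(plane("wrist",*p,.097,s)) for p in((xs[xs.argmin()],ys[xs.argmin()]),(xs[xs.argmax()],ys[xs.argmax()]))]
    print(a,b,np.degrees(np.arctan2(*(a-b)[[1,0]])))
for z in(.055,):print("mark",plane("wrist",375,170,z,s))
for p in((388,183),(410,188),(425,200)):print(p,plane("wrist",*p,.097,s))
S=cv2.imread("pics/scene6.png")[180:240,315:385];D=cv2.imread("pics/side6.png")[215:275,325:395]
c=np.hstack([cv2.resize(x,(266,228),interpolation=2) for x in(S,D,im[145:225,358:452])]);cv2.imwrite("pics/c7.png",c)
E
```

```text
[185, 184, 184, 159, 54, 28, 20, 14, 23, 20, 22, 26, 28, 30, 32, 39, 41, 37, 42, 43, 63, 181, 182, 180, 154]
[182, 179, 169, 92, 23, 28, 22, 22, 26, 40, 37, 28, 16, 18, 28, 22, 29, 30, 31, 41, 38, 168, 176, 177, 197]
[182, 184, 158, 57, 34, 25, 19, 25, 82, 146, 63, 40, 38, 38, 28, 19, 28, 23, 32, 35, 43, 165, 178, 180, 198]
[183, 180, 165, 77, 33, 33, 36, 31, 40, 54, 114, 208, 125, 39, 37, 38, 31, 27, 28, 27, 40, 167, 180, 179, 203]
[187, 184, 184, 143, 32, 42, 44, 36, 39, 30, 40, 38, 61, 137, 173, 41, 40, 38, 37, 29, 26, 79, 175, 185, 208]
[[     0      0    640    400 255966]
 [   396    184     13      7     34]] [[319.4890337  199.50165647]
 [402.05882353 187.02941176]]
[0.45322954 0.01777248 0.097     ] [0.44806017 0.00131648 0.097     ] 72.56078985803858
mark [0.46397562 0.03802533 0.055     ]
(388, 183) [0.45576159 0.02844358 0.097     ]
(410, 188) [ 0.44940063 -0.00129578  0.097     ]
(425, 200) [ 0.43327776 -0.02363271  0.097     ]
```

View pics/c7.png

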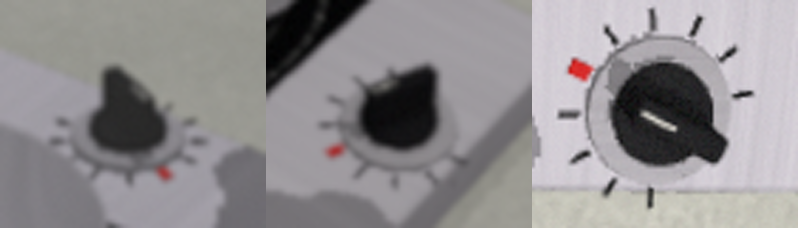

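Crops: the dial has clearly turned, and its pointer is close to the red mark but perhaps a few degrees short. I'll measure it more precisely.

```bash
python3 - <<'E'
from h import *
def ptr(f,s,c,rad):
    V=cv2.imread(f).max(2).astype(float);yy,xx=np.mgrid[:400,:640]
    w=np.clip(V-60,0,None)*(np.hypot(xx-c[0],yy-c[1])<rad)
    ys,xs=np.nonzero(w);ww=w[ys,xs]
    P=np.array([plane("wrist",x,y,.097,s)[:2] for x,y in zip(xs,ys)]);m=(P*ww[:,None]).sum(0)/ww.sum()
    C=((P-m)*ww[:,None]).T@(P-m);v=np.linalg.eigh(C)[1][:,1]
    print(f,len(xs),m.round(4),np.degrees(np.arctan2(v[1],v[0]))%180)
ptr("pics/w1.png",np.load("w1s.npy",allow_pickle=True).item(),(301.5,166.9),9)
ptr("pics/wrist6.png",np.load("w6s.npy",allow_pickle=True).item(),(402,187),9)
s2=dict(ee_pos=np.array([.4453,-.0034,.0721]),tcp_rot=np.array([.578,.816,-.001,-.001]))
ptr("pics/w2.png",s2,(320,222),20)
E
```

```text
pics/w1.png 56 [0.4393 0.0094] 122.3577467539034
pics/wrist6.png 48 [0.4504 0.009 ] 64.66013177807355
pics/w2.png 186 [0.4411 0.0088] 110.88628801373814
```

send_rows([
  [-0.6,4,0,0.12,8.5],
  [-1.2,8,0,0.24,8.5],
  [-1.8,12,0,0.36,8.5],
  [-2.4,16,0,0.48,8.5],
  [-3,20,0,0.6,8.5],
  [-3.6,24,0,0.72,8.5],
  [-3.9,26.5,0,0.84,8.5],
  [-3.9,26.5,0,0.96,8.5],
])

```text
time_s: 10.73
ee_pos: [0.4344, 0.3879, 0.2979]
tcp_rot: [0.884, 0.468, 0.0, -0.002]
contact_force: [-1.0, -0.5, -0.2]
gripper_width: 0.996
finger_force: 0.0
```

send_rows([
  [0,0,0,0.12,8.5],
  [0,0,0,0.24,8.5],
  [0,0,0,0.33,8.5],
  [0,0,0,0.33,8.5],
  [0,0,0,0.33,8.5],
])

```text
time_s: 11.15
ee_pos: [0.4378, 0.3812, 0.2977]
tcp_rot: [0.8, 0.6, -0.0, -0.0]
contact_force: [0.0, 0.6, -0.6]
gripper_width: 0.996
finger_force: 0.0
```

```bash
python3 - <<'E'
from h import *
s=sense();print(s["time_s"],tx(s),s["ee_pos"],s["joint_pos"].round(2));np.save("w8s.npy",s,allow_pickle=True)
im=get_image("wrist")[:,:,::-1];cv2.imwrite("pics/w8.png",im)
h=cv2.cvtColor(im,cv2.COLOR_BGR2HSV).astype(int);H,S,V=h[...,0],h[...,1],h[...,2]
m=(S>85)&(H>3)&(H<20)&(V>40);m[260:]=0;print("wood",blobs(m,200))
m=(S>80)&(H>95)&(H<125);print("blue",blobs(m,300))
# predicted spoon in tool frame
r=R.from_quat(s["tcp_rot"]).as_matrix()
for z in(.1,.16,.19):
    p=np.array([.437,.3764,.15])+(z-.15)*np.array([.1176,.415,1]);print(z,(r.T@(p-s["ee_pos"])).round(4))
E
```

```text
11.15 73.67701095892505 [0.43781406 0.38116848 0.29771435] [-0.27  0.32 -0.71  1.63  0.22  1.27 -1.3 ]
wood [(np.int32(13842), [553, 0, 81, 260], [600.4, 124.8]), (np.int32(2289), [0, 4, 63, 78], [20.2, 36.5]), (np.int32(13699), [44, 14, 139, 192], [109.8, 112.0]), (np.int32(531), [310, 166, 20, 36], [319.9, 184.4])]
blue [(np.int32(2037), [293, 164, 54, 65], [319.6, 200.8])]
0.1 [-0.0264  0.0008  0.1977]
0.16 [-0.0005  0.0006  0.1377]
0.19 [0.0125 0.0004 0.1077]
```

send_rows([
  [0,0,-4,0,8.5],
  [0,0,-8,0,8.5],
  [0,0,-12,0,8.5],
  [0,0,-15,0,8.5],
  [0,0,-17.2,0,8.5],
  [0,0,-17.2,0,8.5],
])

```text
time_s: 11.7
ee_pos: [0.4355, 0.3785, 0.1211]
tcp_rot: [0.8, 0.6, -0.004, 0.0]
contact_force: [-0.8, -0.9, -0.8]
gripper_width: 0.99
finger_force: 0.0
```

send_rows([
  [0,0,0,0,5],
  [0,0,0,0,3],
  [0,0,0,0,2],
  [0,0,0,0,0.6],
  [0,0,0,0,0.6],
  [0,0,0,0,0.6],
  [0,0,0,0,0.6],
  [0,0,0,0,0.6],
], force=60)

```text
time_s: 12.37
ee_pos: [0.4381, 0.3817, 0.1265]
tcp_rot: [0.8, 0.601, 0.001, 0.0]
contact_force: [2.1, 0.3, 2.9]
gripper_width: 0.153
finger_force: 58.9
```

send_rows([
  [0,0,0,0,0.6],
  [0,0,0,0,0.6],
])

```text
time_s: 12.53
ee_pos: [0.4381, 0.3818, 0.1264]
tcp_rot: [0.799, 0.601, 0.001, 0.0]
contact_force: [0.9, 0.5, 4.9]
gripper_width: 0.154
finger_force: 59.3
```

send_rows([
  [0,0,1,0,0.6],
  [0,0,2.5,0,0.6],
  [0.1,0.3,4.5,0,0.6],
  [0.1,0.4,7,0,0.6],
  [0.1,0.4,10,0,0.6],
  [0.1,0.4,13,0,0.6],
  [0.1,0.4,16,0,0.6],
  [0.1,0.4,16,0,0.6],
])

```text
time_s: 13.2
ee_pos: [0.4397, 0.3881, 0.2924]
tcp_rot: [0.799, 0.601, 0.004, -0.001]
contact_force: [0.7, 1.5, -0.7]
gripper_width: 0.148
finger_force: 58.8
```

send_rows([
  [0,0,0,0,0.6],
  [0,0,0,0,0.6],
])

```text
time_s: 13.37
ee_pos: [0.4381, 0.3848, 0.2852]
tcp_rot: [0.799, 0.601, -0.001, 0.0]
contact_force: [0.2, -0.2, -0.7]
gripper_width: 0.151
finger_force: 58.8
```

```bash
python3 - <<'E'
from h import *
s=sense();print(s["time_s"],tx(s),s["ee_pos"],s["gripper_width"],s["finger_force"]);np.save("w9s.npy",s,allow_pickle=True)
for n in("wrist","scene","side"):
    im=get_image(n)[:,:,::-1];cv2.imwrite(f"pics/{n}9.png",im)
    h=cv2.cvtColor(im,cv2.COLOR_BGR2HSV).astype(int);H,S,V=h[...,0],h[...,1],h[...,2]
    m=(S>85)&(H>3)&(H<20)&(V>40);print(n,blobs(m,60))
# expected
t=np.array([.420,.3167,.006])+s["ee_pos"]-[.4381,.3818,.1264];e=t+.2*np.array([.108,.381,.918])
for n in("scene","side"):print(n,proj(n,t),proj(n,e))
E
```

```text
13.3667 73.84011912287492 [0.43810583 0.38479223 0.28517132] 0.1505603650098498 58.80374372005463
wrist [(np.int32(16904), [558, 0, 77, 358], [601.1, 163.8]), (np.int32(2105), [0, 3, 60, 75], [19.2, 34.9]), (np.int32(14116), [40, 14, 141, 196], [106.4, 113.5]), (np.int32(1290), [301, 238, 36, 40], [318.4, 258.1])]
scene [(np.int32(61), [547, 144, 9, 15], [551.1, 149.9]), (np.int32(455), [488, 164, 51, 54], [512.6, 190.8]), (np.int32(406), [206, 180, 29, 21], [220.0, 191.6]), (np.int32(110), [211, 210, 26, 11], [224.1, 217.0]), (np.int32(3539), [560, 214, 80, 59], [601.9, 242.2]), (np.int32(421), [264, 239, 26, 31], [275.7, 254.4]), (np.int32(13929), [0, 263, 208, 137], [70.8, 351.3])]
side [(np.int32(4722), [218, 91, 115, 89], [265.7, 128.9]), (np.int32(274), [373, 153, 25, 16], [385.1, 161.7]), (np.int32(12447), [0, 164, 172, 170], [77.2, 243.7]), (np.int32(81), [372, 178, 23, 9], [382.2, 183.3]), (np.int32(237), [277, 190, 19, 24], [286.2, 201.7]), (np.int32(205), [296, 191, 20, 25], [305.3, 203.2]), (np.int32(82), [207, 272, 10, 14], [211.4, 278.3]), (np.int32(505), [227, 287, 50, 39], [253.0, 305.7])]
scene (np.float64(489.51767653758986), np.float64(216.54878479549285)) (np.float64(552.2041655069027), np.float64(145.85977884089783))
side (np.float64(273.2244998584112), np.float64(319.36053467277316)) (np.float64(212.88467402679015), np.float64(274.7637234980629))
```

send_rows([
  [2.3,-3.3,0.5,0,0.6],
  [4.6,-6.6,1,0,0.6],
  [6.9,-9.9,1,0,0.6],
  [9.2,-13.2,1,0,0.6],
  [11.5,-16.5,1,0,0.6],
  [13.8,-19.8,1,0,0.6],
  [16.1,-23.1,1,0,0.6],
  [18.4,-26.4,1,0,0.6],
])

```text
time_s: 14.18
ee_pos: [0.6229, 0.1194, 0.2947]
tcp_rot: [0.799, 0.601, -0.001, -0.0]
contact_force: [-0.3, -0.5, 0.2]
gripper_width: 0.155
finger_force: 58.7
```

send_rows([
  [2.3,-3.3,0,0,0.6],
  [4.6,-6.6,0,0,0.6],
  [5.4,-7.3,0,0,0.6],
  [5.4,-7.3,0,0,0.6],
  [5.4,-7.3,0,0,0.6],
])

```text
time_s: 14.6
ee_pos: [0.6763, 0.0478, 0.2941]
tcp_rot: [0.8, 0.6, -0.001, -0.001]
contact_force: [-0.8, 0.4, -0.9]
gripper_width: 0.149
finger_force: 58.7
```

```bash
python3 - <<'E'
from h import *
s=sense();print(s["time_s"],tx(s),s["ee_pos"],s["gripper_width"],s["finger_force"],s["joint_pos"].round(2));np.save("w10s.npy",s,allow_pickle=True)
for n in("wrist","scene","side"): cv2.imwrite(f"pics/{n}10.png",get_image(n)[:,:,::-1])
E
```

```text
14.6 73.75806405796207 [0.67626972 0.04777113 0.29414245] 0.14883534392608033 58.70448589324951 [ 0.2   0.47 -0.54  1.4   0.24  1.34 -0.63]
```

View pics/wrist10.png

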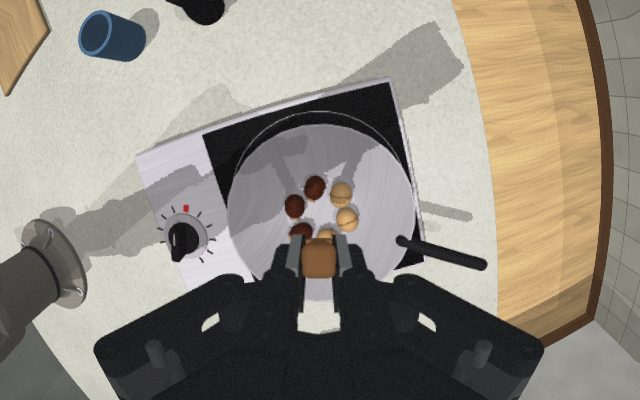

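Wrist view over the pan: the rim's left, top and right edges are at (227,213), (320,125) and (413,208), and the handle runs from (402,240) to (484,265). The nuts ring about (321,213), chestnuts on the left and walnuts on the right, and the spoon end is at (320,258) between the fingers.

```bash
python3 - <<'E'
from h import *
from scipy.optimize import least_squares
s=np.load("w10s.npy",allow_pickle=True).item()
P=np.array([plane("wrist",*p,.105,s)[:2] for p in((227,213),(320,125),(413,208),(254,148),(386,147),(403,174),(236,178))])
r=least_squares(lambda q:np.hypot(*(P-q[:2]).T)-.122,[.66,0]);c=r.x;print("pan",c,(r.fun*1e3).round(1))
for p,z in(((402,240),.10),((484,265),.122)):
    q=plane("wrist",*p,z,s)[:2]-c;print("handle",q,np.degrees(np.arctan2(q[1],q[0])),np.hypot(*q))
# fixed-camera cross-check: handle tip
t=tri([ray("scene",168,262),ray("side",271,144)]);print("handle tip tri",t,np.degrees(np.arctan2(t[1]-c[1],t[0]-c[0])),np.hypot(*(t[:2]-c)))
for n,p in dict(c0=(315,187),c1=(294,206),c2=(301,233),w0=(341,194),w1=(346,219),w2=(326,237)).items():
    q=plane("wrist",*p,.078,s)[:2]-c;print(n,q.round(3))
tip=s["ee_pos"]+[-.018,-.065,-.120];print("tip est",tip,tip[:2]-c)
for n in("scene","side"):
    h=cv2.cvtColor(cv2.imread(f"pics/{n}10.png"),cv2.COLOR_BGR2HSV).astype(int);H,S,V=h[...,0],h[...,1],h[...,2]
    print(n,proj(n,tip),proj(n,tip+.031*np.array([.108,.381,.918])),[b for b in blobs((S>85)&(H>3)&(H<20)&(V>40),60) if 200<b[2][0]<420])
E
```

```text
pan [ 0.65792489 -0.02016896] [-2.2 -0.1 -2.7  2.1  2.4 -2.4 -2.8]
handle [ 0.09687974 -0.05514108] -29.647251800879655 0.11147296682344562
handle [ 0.20484085 -0.12182467] -30.741151400535177 0.23832965286955396
handle tip tri [ 0.86163808 -0.14183184  0.11694504] -30.846761006007917 0.23727815185861295
c0 [0.005 0.041]
c1 [-0.029  0.024]
c2 [-0.032 -0.016]
w0 [0.035 0.022]
w1 [ 0.032 -0.013]
w2 [-0.001 -0.031]
tip est [ 0.65826972 -0.01722887  0.17414245] [0.00034484 0.00294009]
scene (np.float64(284.68498564531245), np.float64(211.55622327712047)) (np.float64(287.21933910235725), np.float64(202.19787840381807)) [(np.int32(514), [281, 138, 28, 75], [294.7, 178.5]), (np.int32(396), [206, 181, 29, 20], [219.9, 191.8]), (np.int32(110), [211, 210, 26, 12], [224.2, 217.1]), (np.int32(421), [264, 239, 26, 31], [275.7, 254.4])]
side (np.float64(294.59242487377946), np.float64(173.48918015535122)) (np.float64(289.75621205108746), np.float64(166.03304701638814)) [(np.int32(277), [373, 153, 25, 16], [385.1, 161.7]), (np.int32(81), [372, 178, 23, 9], [382.2, 183.3]), (np.int32(210), [277, 190, 20, 22], [286.4, 200.5]), (np.int32(133), [301, 191, 16, 18], [307.4, 199.1])]
```

send_rows([
  [0,-0.3,-2,0,0.6],
  [0,-0.3,-4.5,0,0.6],
  [0,-0.3,-7,0,0.6],
  [0,-0.3,-9,0,0.6],
  [0,-0.3,-10.4,0,0.6],
  [0,-0.3,-10.4,0,0.6],
])

```text
time_s: 15.25
ee_pos: [0.6742, 0.0461, 0.1886]
tcp_rot: [0.799, 0.602, -0.002, -0.001]
contact_force: [-1.0, -0.3, -0.8]
gripper_width: 0.155
finger_force: 58.7
```

```bash
python3 - <<'E'
from h import *
s=sense();print(s["time_s"],s["ee_pos"],s["contact_force"],s["gripper_width"])
tip=s["ee_pos"]+[-.018,-.065,-.12];print("tip rel",tip-[.658,-.020,.055])
for j in range(0,49):
    a=np.radians(-30.7+15*j)
    if j<25: print(j,(3.4*np.cos(a)).round(1),(3.4*np.sin(a)).round(1),end=" | ")
E
```

```text
15.25 [0.67417842 0.04607007 0.18860534] [-1.02223215 -0.3249538  -0.84160328] 0.1547777042409223
tip rel [-0.00182158  0.00107007  0.01360534]
0 2.9 -1.7 | 1 3.3 -0.9 | 2 3.4 -0.0 | 3 3.3 0.8 | 4 3.0 1.7 | 5 2.4 2.4 | 6 1.7 2.9 | 7 0.9 3.3 | 8 0.0 3.4 | 9 -0.8 3.3 | 10 -1.7 3.0 | 11 -2.4 2.4 | 12 -2.9 1.7 | 13 -3.3 0.9 | 14 -3.4 0.0 | 15 -3.3 -0.8 | 16 -3.0 -1.7 | 17 -2.4 -2.4 | 18 -1.7 -2.9 | 19 -0.9 -3.3 | 20 -0.0 -3.4 | 21 0.8 -3.3 | 22 1.7 -3.0 | 23 2.4 -2.4 | 24 2.9 -1.7 |
```

send_rows([
  [0.7,-0.4,0,0,0.6],
  [1.4,-0.8,0,0,0.6],
  [2.0,-1.2,0,0,0.6],
  [2.5,-1.5,0,0,0.6],
  [2.9,-1.7,0,0,0.6],
  [2.9,-1.7,0,0,0.6],
  [2.9,-1.7,0,0,0.6],
])

```text
time_s: 15.83
ee_pos: [0.7059, 0.0282, 0.1919]
tcp_rot: [0.8, 0.601, 0.0, -0.0]
contact_force: [-0.2, 0.1, -1.0]
gripper_width: 0.157
finger_force: 58.7
```

send_rows([
  [0.4,0.8,0,0,0.6],
  [0.5,1.7,0,0,0.6],
  [0.4,2.5,0,0,0.6],
  [0.1,3.4,0,0,0.6],
  [-0.5,4.1,0,0,0.6],
  [-1.2,4.6,0,0,0.6],
  [-2.0,5.0,0,0,0.6],
  [-2.9,5.1,0,0,0.6],
])

```text
time_s: 16.5
ee_pos: [0.6755, 0.0806, 0.192]
tcp_rot: [0.799, 0.601, 0.0, -0.0]
contact_force: [-0.4, -0.4, 0.4]
gripper_width: 0.15
finger_force: 58.7
```

send_rows([
  [-0.8,-0.1,0,0,0.6],
  [-1.7,-0.4,0,0,0.6],
  [-2.4,-1.0,0,0,0.6],
  [-2.9,-1.7,0,0,0.6],
  [-3.3,-2.5,0,0,0.6],
  [-3.4,-3.4,0,0,0.6],
  [-3.3,-4.2,0,0,0.6],
  [-3.0,-5.1,0,0,0.6],
])

```text
time_s: 17.17
ee_pos: [0.6467, 0.027, 0.1919]
tcp_rot: [0.8, 0.6, -0.0, 0.0]
contact_force: [0.7, 0.6, -1.3]
gripper_width: 0.15
finger_force: 58.7
```

```bash
python3 - <<'E'
from h import *
s=sense();print(s["time_s"],s["ee_pos"],s["contact_force"],s["gripper_width"],s["finger_force"])
np.save("w11s.npy",s,allow_pickle=True)
for n in("wrist","scene","side"): cv2.imwrite(f"pics/{n}11.png",get_image(n)[:,:,::-1])
P=np.load("w10s.npy",allow_pickle=True).item()
a=cv2.imread("pics/scene11.png");print([b for b in blobs(cv2.absdiff(a,cv2.imread("pics/scene10.png")).max(2)>60,40)])
E
```

```text
17.1667 [0.64670084 0.02701792 0.19190809] [ 0.6814056   0.55689818 -1.25837348] 0.14969851510732574 58.7494432926178
[(np.int32(289), [322, 0, 10, 38], [325.8, 16.0]), (np.int32(49), [266, 22, 4, 21], [267.9, 34.2]), (np.int32(211), [319, 97, 15, 31], [325.4, 110.0]), (np.int32(280), [262, 103, 18, 31], [272.3, 116.5]), (np.int32(59), [279, 110, 8, 17], [282.3, 118.0]), (np.int32(74), [285, 111, 26, 5], [298.2, 112.6]), (np.int32(1534), [269, 130, 64, 115], [305.6, 182.6]), (np.int32(571), [268, 136, 28, 46], [283.3, 160.4]), (np.int32(228), [280, 184, 14, 30], [287.9, 201.6]), (np.int32(69), [298, 234, 11, 9], [302.8, 238.2]), (np.int32(68), [294, 251, 8, 14], [297.5, 257.9]), (np.int32(79), [282, 256, 8, 15], [286.0, 263.0])]
```

send_rows([
  [0.6,-0.7,0,0,0.6],
  [1.3,-1.2,0,0,0.6],
  [2.1,-1.6,0,0,0.6],
  [3.0,-1.7,0,0,0.6],
  [3.8,-1.6,0,0,0.6],
  [4.7,-1.3,0,0,0.6],
  [5.4,-0.7,0,0,0.6],
  [5.9,0,0,0,0.6],
])

```text
time_s: 17.98
ee_pos: [0.7066, 0.0292, 0.1916]
tcp_rot: [0.8, 0.601, 0.0, -0.0]
contact_force: [-0.7, 0.2, -0.3]
gripper_width: 0.154
finger_force: 58.7
```

send_rows([
  [0.4,0.8,0,0,0.6],
  [0.5,1.7,0,0,0.6],
  [0.4,2.5,0,0,0.6],
  [0.1,3.4,0,0,0.6],
  [-0.5,4.1,0,0,0.6],
  [-1.2,4.6,0,0,0.6],
  [-2.0,5.0,0,0,0.6],
  [-2.9,5.1,0,0,0.6],
])

```text
time_s: 18.65
ee_pos: [0.6755, 0.0805, 0.192]
tcp_rot: [0.799, 0.601, 0.0, -0.0]
contact_force: [-0.6, -0.1, -0.4]
gripper_width: 0.153
finger_force: 58.7
```

send_rows([
  [-0.8,-0.1,0,0,0.6],
  [-1.7,-0.4,0,0,0.6],
  [-2.4,-1.0,0,0,0.6],
  [-2.9,-1.7,0,0,0.6],
  [-3.3,-2.5,0,0,0.6],
  [-3.4,-3.4,0,0,0.6],
  [-3.3,-4.2,0,0,0.6],
  [-3.0,-5.1,0,0,0.6],
])

```text
time_s: 19.32
ee_pos: [0.6467, 0.027, 0.1919]
tcp_rot: [0.8, 0.6, -0.0, 0.0]
contact_force: [0.2, 0.6, -0.7]
gripper_width: 0.157
finger_force: 58.8
```

send_rows([
  [0.6,-0.7,0,0,0.6],
  [1.3,-1.2,0,0,0.6],
  [2.1,-1.6,0,0,0.6],
  [3.0,-1.7,0,0,0.6],
  [3.8,-1.6,0,0,0.6],
  [4.7,-1.3,0,0,0.6],
  [5.4,-0.7,0,0,0.6],
  [5.9,0,0,0,0.6],
])

```text
time_s: 19.98
ee_pos: [0.7066, 0.0294, 0.1916]
tcp_rot: [0.799, 0.601, 0.0, -0.0]
contact_force: [-0.9, -0.0, -0.7]
gripper_width: 0.156
finger_force: 58.7
```

```bash
cat > nuts.py <<'E'
import sys
from h import *
def look(tag):
    s=sense();print(s["time_s"],s["ee_pos"].round(4),s["contact_force"].round(1),round(s["gripper_width"],3),tx(s).round(1))
    np.save(f"s_{tag}.npy",s,allow_pickle=True);c=np.array([.658,-.020]);ca=np.radians(-30.7)
    for n in("wrist","scene","side"):
        im=get_image(n)[:,:,::-1];cv2.imwrite(f"pics/{n}_{tag}.png",im)
        h=cv2.cvtColor(im,cv2.COLOR_BGR2HSV).astype(int);H,S,V=h[...,0],h[...,1],h[...,2]
        for k,m in(("chest",(S>110)&(V<120)&(V>20)&((H<14)|(H>172))),("wal",(S>75)&(H>8)&(H<24)&(V>120))):
            for a,b,p in blobs(m,25):
                q=plane(n,*p,.075,s)[:2]-c
                if np.hypot(*q)<.1: print(n,k,a,b,"pan xy mm",(1e3*q@np.array([[np.cos(ca),-np.sin(ca)],[np.sin(ca),np.cos(ca)]])).round(0))
look(sys.argv[1])
E
python3 nuts.py 12
```

```text
19.9833 [0.7066 0.0294 0.1916] [-0.9 -0.  -0.7] 0.156 73.9
wrist chest 619 [315, 212, 31, 28] pan xy mm [38. 29.]
wrist chest 76 [347, 238, 16, 10] pan xy mm [67. 17.]
wrist wal 778 [280, 184, 34, 31] pan xy mm [-1. 46.]
wrist wal 1311 [231, 217, 36, 57] pan xy mm [-38. -15.]
wrist wal 946 [303, 246, 32, 32] pan xy mm [ 37. -15.]
scene chest 282 [268, 213, 20, 45] pan xy mm [  4. -49.]
scene wal 41 [290, 233, 8, 9] pan xy mm [-27. -33.]
side chest 53 [276, 195, 9, 7] pan xy mm [35. 38.]
side chest 54 [306, 195, 9, 8] pan xy mm [  3. -36.]
```

send_rows([
  [0.4,0.8,0,0,0.6],
  [0.5,1.7,0,0,0.6],
  [0.4,2.5,0,0,0.6],
  [0.1,3.4,0,0,0.6],
  [-0.5,4.1,0,0,0.6],
  [-0.5,4.1,0,0,0.6],
  [-0.5,4.1,0,0,0.6],
])

```text
time_s: 20.72
ee_pos: [0.7, 0.0704, 0.1921]
tcp_rot: [0.799, 0.601, 0.0, 0.0]
contact_force: [1.1, 0.0, -0.3]
gripper_width: 0.153
finger_force: 58.8
```

```bash
python3 nuts.py 13
```

```text
20.7167 [0.7    0.0704 0.1921] [ 1.1  0.  -0.3] 0.153 73.9
wrist chest 665 [308, 213, 33, 27] pan xy mm [ 6. 58.]
wrist chest 154 [303, 289, 11, 21] pan xy mm [ 12. -34.]
wrist wal 567 [270, 218, 29, 29] pan xy mm [-33.  41.]
wrist wal 926 [303, 246, 32, 32] pan xy mm [11. 16.]
wrist wal 407 [250, 252, 24, 26] pan xy mm [-48.  -1.]
scene chest 284 [282, 220, 23, 43] pan xy mm [-24. -20.]
scene wal 33 [299, 241, 7, 7] pan xy mm [-37.  -4.]
side chest 48 [306, 195, 9, 7] pan xy mm [  4. -36.]
side chest 73 [271, 199, 11, 12] pan xy mm [14. 57.]
side wal 66 [307, 203, 11, 8] pan xy mm [-27. -32.]
```

send_rows([
  [-0.7,0.5,0,0,0.6],
  [-1.5,0.9,0,0,0.6],
  [-2.4,1.0,0,0,0.6],
  [-3.2,0.9,0,0,0.6],
  [-4.1,0.6,0,0,0.6],
  [-4.8,0,0,0,0.6],
  [-5.3,-0.7,0,0,0.6],
  [-5.3,-0.7,0,0,0.6],
])

```text
time_s: 21.53
ee_pos: [0.6467, 0.0593, 0.1919]
tcp_rot: [0.8, 0.6, -0.001, 0.001]
contact_force: [-0.4, -0.5, -0.6]
gripper_width: 0.149
finger_force: 58.8
```

```bash
python3 nuts.py 14
```

```text
21.5333 [0.6467 0.0593 0.1919] [-0.4 -0.5 -0.6] 0.149 73.7
wrist chest 616 [340, 193, 30, 27] pan xy mm [-11.  48.]
wrist chest 588 [376, 215, 29, 27] pan xy mm [32. 34.]
wrist wal 42 [366, 196, 7, 12] pan xy mm [ 2. 56.]
wrist wal 27 [400, 216, 7, 10] pan xy mm [43. 45.]
wrist wal 70 [276, 238, 15, 10] pan xy mm [-70.  -7.]
wrist wal 1310 [303, 246, 32, 53] pan xy mm [-26. -28.]
scene chest 248 [296, 205, 23, 43] pan xy mm [-69. -58.]
scene wal 83 [279, 231, 12, 10] pan xy mm [-12. -51.]
scene wal 32 [309, 232, 5, 8] pan xy mm [-67. -25.]
scene wal 64 [292, 234, 9, 9] pan xy mm [-32. -31.]
side chest 45 [305, 191, 9, 8] pan xy mm [ 22. -40.]
side chest 131 [276, 196, 10, 18] pan xy mm [13. 43.]
side wal 145 [305, 196, 15, 17] pan xy mm [-20. -35.]
```

send_rows([
  [-0.4,-0.8,0,0,0.6],
  [-0.5,-1.7,0,0,0.6],
  [-0.4,-2.5,0,0,0.6],
  [-0.1,-3.4,0,0,0.6],
  [0.5,-4.1,0,0,0.6],
  [1.2,-4.6,0,0,0.6],
  [1.6,-4.8,0,0,0.6],
  [1.6,-4.8,0,0,0.6],
])

```text
time_s: 22.35
ee_pos: [0.6648, 0.0135, 0.1916]
tcp_rot: [0.8, 0.6, 0.0, 0.0]
contact_force: [-0.2, -0.2, -0.9]
gripper_width: 0.151
finger_force: 58.8
```

```bash
python3 nuts.py 15
```

```text
22.35 [0.6648 0.0135 0.1916] [-0.2 -0.2 -0.9] 0.151 73.8
wrist chest 694 [313, 161, 34, 28] pan xy mm [-4. 43.]
wrist chest 654 [347, 179, 31, 28] pan xy mm [32. 33.]
wrist chest 590 [353, 218, 29, 28] pan xy mm [48. -5.]
wrist wal 36 [373, 178, 8, 12] pan xy mm [43. 46.]
wrist wal 588 [276, 215, 31, 29] pan xy mm [-28. -21.]
wrist wal 48 [375, 235, 9, 11] pan xy mm [ 64. -11.]
wrist wal 52 [347, 239, 14, 8] pan xy mm [ 37. -19.]
wrist wal 945 [303, 246, 32, 32] pan xy mm [  9. -50.]
scene chest 247 [276, 201, 19, 43] pan xy mm [-27. -92.]
scene wal 66 [290, 235, 10, 9] pan xy mm [-28. -29.]
scene wal 77 [260, 241, 14, 8] pan xy mm [ 36. -34.]
side chest 198 [276, 187, 19, 26] pan xy mm [25. 30.]
side wal 60 [313, 194, 9, 9] pan xy mm [ -2. -55.]
side wal 56 [305, 202, 10, 7] pan xy mm [-21. -27.]
```

send_rows([
  [-0.2,0.3,0.6,0,0.6],
  [-0.3,0.5,2,0,0.6],
  [-0.3,0.5,4,0,0.6],
  [-0.3,0.5,7,0,0.6],
  [-0.3,0.5,10.5,0,0.6],
  [-0.3,4,10.5,0,0.6],
  [-0.3,7,10.5,0,0.6],
  [-0.3,7,10.5,0,0.6],
])

```text
time_s: 23.17
ee_pos: [0.6593, 0.0942, 0.2999]
tcp_rot: [0.796, 0.605, 0.003, -0.002]
contact_force: [-0.8, 1.7, -0.8]
gripper_width: 0.152
finger_force: 58.8
```

```bash
python3 nuts.py 16
```

```text
23.1667 [0.6593 0.0942 0.2999] [-0.8  1.7 -0.8] 0.152 74.4
wrist chest 325 [335, 205, 22, 19] pan xy mm [-4. 43.]
wrist chest 603 [358, 216, 27, 37] pan xy mm [39. 23.]
wrist wal 77 [304, 231, 15, 8] pan xy mm [-42.   1.]
wrist wal 652 [305, 249, 28, 27] pan xy mm [-21. -38.]
wrist wal 64 [363, 251, 7, 14] pan xy mm [ 44. -12.]
scene wal 76 [298, 237, 11, 9] pan xy mm [-43. -14.]
scene wal 83 [283, 238, 13, 9] pan xy mm [-13. -25.]
scene wal 79 [263, 243, 12, 9] pan xy mm [ 34. -24.]
side chest 198 [276, 188, 16, 25] pan xy mm [25. 32.]
side wal 57 [294, 189, 11, 8] pan xy mm [ 39. -19.]
side wal 132 [301, 199, 11, 16] pan xy mm [-24. -15.]
```

send_rows([
  [1,-2,0,0,0.6],
  [2,-3.4,0,0,0.6],
  [2,-3.4,0,0,0.6],
  [2,-3.4,-3,0,0.6],
  [2,-3.4,-6,0,0.6],
  [2,-3.4,-8.5,0,0.6],
  [2,-3.4,-10.3,0,0.6],
  [2,-3.4,-10.3,0,0.6],
])

```text
time_s: 23.98
ee_pos: [0.6782, 0.0477, 0.1889]
tcp_rot: [0.8, 0.6, -0.004, -0.002]
contact_force: [-0.5, -0.8, -0.3]
gripper_width: 0.151
finger_force: 58.7
```

send_rows([
  [0.5,0.4,0,0,0.6],
  [1,0.8,0,0,0.6],
  [1.6,1.3,0,0,0.6],
  [2.1,1.8,0,0,0.6],
  [2.1,2,0,0,0.6],
  [1.8,2.3,0,0,0.6],
  [1.6,2.5,0,0,0.6],
  [1.6,2.5,0,0,0.6],
])

```text
time_s: 24.65
ee_pos: [0.6958, 0.0764, 0.194]
tcp_rot: [0.799, 0.601, -0.0, -0.0]
contact_force: [-0.4, -0.7, -0.9]
gripper_width: 0.151
finger_force: 58.7
```

```bash
python3 nuts.py 17
```

```text
24.65 [0.6958 0.0764 0.194 ] [-0.4 -0.7 -0.9] 0.151 73.9
wrist chest 644 [295, 212, 32, 28] pan xy mm [-14.  57.]
wrist wal 913 [303, 246, 31, 32] pan xy mm [ 4. 18.]
wrist wal 150 [256, 261, 16, 20] pan xy mm [-52.  -7.]
wrist wal 55 [304, 280, 6, 17] pan xy mm [  0. -18.]
wrist wal 216 [321, 285, 13, 22] pan xy mm [ 26. -22.]
scene chest 361 [287, 199, 28, 63] pan xy mm [-47. -41.]
scene wal 77 [283, 238, 12, 9] pan xy mm [-12. -25.]
scene wal 83 [262, 243, 13, 9] pan xy mm [ 34. -23.]
side chest 95 [278, 188, 14, 14] pan xy mm [45. 18.]
side chest 69 [273, 205, 12, 11] pan xy mm [-8. 57.]
side wal 58 [295, 189, 10, 8] pan xy mm [ 39. -19.]
side wal 97 [301, 199, 11, 15] pan xy mm [-19. -19.]
```

send_rows([
  [-0.5,0.2,0,0,0.6],
  [-1.1,0.3,0,0,0.6],
  [-1.6,0.3,0,0,0.6],
  [-1.6,0.3,0,0,0.6],
  [-1.5,-0.5,0.3,0,0.6],
  [-1.4,-1.2,1.5,0,0.6],
  [-1.4,-1.5,4,0,0.6],
  [-1.4,-1.5,7.5,0,0.6],
])

```text
time_s: 25.47
ee_pos: [0.6816, 0.0569, 0.2675]
tcp_rot: [0.8, 0.6, -0.003, -0.001]
contact_force: [0.6, -0.1, -0.4]
gripper_width: 0.152
finger_force: 58.7
```

send_rows([
  [0,0,3.5,0,0.6],
  [-0.5,3,4,0,0.6],
  [-1,6,4,0,0.6],
  [-1,6,4,0,0.6],
  [-1,6,4,0,0.6],
])

```text
time_s: 25.88
ee_pos: [0.6725, 0.1224, 0.3104]
tcp_rot: [0.798, 0.602, 0.001, -0.0]
contact_force: [-0.6, -0.5, -0.3]
gripper_width: 0.149
finger_force: 58.8
```

```bash
python3 nuts.py 18
```

```text
25.8833 [0.6725 0.1224 0.3104] [-0.6 -0.5 -0.3] 0.149 74.0
wrist chest 453 [353, 233, 26, 35] pan xy mm [41. 24.]
wrist wal 609 [306, 249, 26, 26] pan xy mm [-23. -14.]
scene wal 80 [282, 237, 13, 9] pan xy mm [-13. -28.]
scene wal 77 [297, 237, 12, 9] pan xy mm [-42. -15.]
scene wal 80 [262, 243, 13, 9] pan xy mm [ 34. -23.]
side chest 124 [276, 188, 16, 15] pan xy mm [41. 24.]
side chest 62 [291, 200, 9, 9] pan xy mm [-2.  8.]
side wal 57 [295, 189, 10, 8] pan xy mm [ 39. -19.]
side wal 130 [301, 199, 11, 16] pan xy mm [-24. -17.]
```

send_rows([
  [-2,3,0,0,0.6],
  [-5,5,0,0,0.6],
  [-8,6,0,0,0.6],
  [-8,6,0,0,0.6],
  [-8,6,0,0,0.6],
])

```text
time_s: 26.45
ee_pos: [0.5919, 0.1801, 0.3095]
tcp_rot: [0.799, 0.601, 0.0, 0.001]
contact_force: [1.4, 0.1, 0.4]
gripper_width: 0.155
finger_force: 58.8
```

```bash
python3 nuts.py 19; python3 - <<'E'
from h import *
# dark-brown loose mask in scene near pan middle, and pan position check by handle tip
im=cv2.imread("pics/scene_19.png");h=cv2.cvtColor(im,cv2.COLOR_BGR2HSV).astype(int)
for t in(60,85):
    m=(h[...,1]>t)&(h[...,2]<100)&((h[...,0]<18)|(h[...,0]>170));q=np.zeros_like(m);q[220:275,245:325]=1
    print([(b,plane("scene",*b[2],.075)[:2].round(3)) for b in blobs(m&q,15)])
E
```

```text
26.45 [0.5919 0.1801 0.3095] [1.4 0.1 0.4] 0.155 73.9
wrist chest 436 [412, 251, 24, 32] pan xy mm [39. 25.]
wrist chest 231 [385, 263, 21, 16] pan xy mm [-5.  7.]
wrist wal 66 [368, 267, 11, 12] pan xy mm [-35.  -2.]
wrist wal 31 [380, 279, 12, 4] pan xy mm [-11. -13.]
scene wal 74 [282, 237, 13, 8] pan xy mm [-13. -29.]
scene wal 76 [298, 237, 11, 9] pan xy mm [-43. -15.]
scene wal 79 [262, 243, 13, 9] pan xy mm [ 34. -24.]
side chest 121 [276, 188, 16, 17] pan xy mm [42. 23.]
side chest 62 [291, 200, 9, 9] pan xy mm [-2.  8.]
side wal 59 [295, 189, 10, 8] pan xy mm [ 39. -19.]
side wal 132 [301, 198, 11, 17] pan xy mm [-24. -17.]
[((np.int32(18), [298, 243, 12, 7], [304.8, 247.1]), array([0.628, 0.007])), ((np.int32(133), [281, 244, 16, 14], [287.8, 250.7]), array([ 0.66 , -0.015])), ((np.int32(273), [258, 250, 25, 22], [270.5, 260.3]), array([ 0.705, -0.023]))]
[((np.int32(73), [282, 245, 13, 12], [287.1, 249.3]), array([ 0.657, -0.02 ])), ((np.int32(71), [258, 250, 18, 11], [265.1, 255.1]), array([ 0.699, -0.044])), ((np.int32(86), [271, 259, 11, 12], [275.2, 263.9]), array([ 0.708, -0.008]))]
```

send_rows([
  [2.5,-2.5,0,0,0.6],
  [5,-5,0,0,0.6],
  [7.5,-7.5,0,0,0.6],
  [9,-9,0,0,0.6],
  [9,-9,-1,0,0.6],
  [9,-9,-4,0,0.6],
  [9,-9,-7,0,0.6],
  [9,-9,-9.5,0,0.6],
])

```text
time_s: 27.27
ee_pos: [0.6828, 0.0889, 0.2113]
tcp_rot: [0.8, 0.6, -0.001, -0.0]
contact_force: [-0.4, -0.3, -0.7]
gripper_width: 0.152
finger_force: 58.9
```

send_rows([
  [0,0,-1.5,0,0.6],
  [0,0,-2.3,0,0.6],
  [0.7,-0.6,-2.3,0,0.6],
  [1.4,-1.2,-2.3,0,0.6],
  [2.1,-1.8,-2.3,0,0.6],
  [2.7,-2.3,-2.3,0,0.6],
  [2.7,-2.3,-2.3,0,0.6],
])

```text
time_s: 27.85
ee_pos: [0.712, 0.0647, 0.1918]
tcp_rot: [0.801, 0.599, 0.001, 0.001]
contact_force: [-0.4, -0.8, -1.0]
gripper_width: 0.151
finger_force: 58.8
```

```bash
python3 nuts.py 20
```

```text
27.85 [0.712  0.0647 0.1918] [-0.4 -0.8 -1. ] 0.151 73.6
wrist chest 180 [322, 276, 11, 22] pan xy mm [ 41. -10.]
wrist wal 912 [303, 246, 31, 32] pan xy mm [24. 18.]
wrist wal 541 [239, 256, 28, 27] pan xy mm [-43. -10.]
wrist wal 476 [303, 289, 26, 24] pan xy mm [ 33. -33.]
scene chest 393 [277, 202, 28, 63] pan xy mm [-22. -34.]
scene wal 78 [262, 239, 13, 8] pan xy mm [ 31. -40.]
scene wal 34 [297, 239, 8, 7] pan xy mm [-37. -12.]
side chest 134 [279, 186, 20, 15] pan xy mm [45.  8.]
side chest 60 [291, 200, 9, 9] pan xy mm [-3.  8.]
side wal 58 [301, 188, 9, 8] pan xy mm [ 36. -35.]
side wal 84 [302, 198, 10, 16] pan xy mm [-16. -23.]
```

send_rows([
  [-0.5,-1.2,0,0,0.6],
  [-1,-2.4,0,0,0.6],
  [-1.6,-2.1,0,0,0.6],
  [-2.2,-1.8,0,0,0.6],
  [-2.8,-1.4,0,0,0.6],
  [-3.3,-1.2,0,0,0.6],
  [-3.3,-1.2,0,0,0.6],
])

```text
time_s: 28.58
ee_pos: [0.6752, 0.0574, 0.1912]
tcp_rot: [0.799, 0.602, 0.0, -0.0]
contact_force: [-0.2, -0.2, 0.7]
gripper_width: 0.148
finger_force: 58.8
```

```bash
python3 nuts.py 21
```

```text
28.5833 [0.6752 0.0574 0.1912] [-0.2 -0.2  0.7] 0.148 74.0
wrist chest 396 [357, 237, 25, 27] pan xy mm [44. 21.]
wrist wal 278 [265, 236, 25, 28] pan xy mm [-52.  -2.]
wrist wal 37 [376, 239, 9, 11] pan xy mm [53. 29.]
wrist wal 1196 [303, 246, 32, 54] pan xy mm [ -4. -14.]
wrist wal 103 [325, 280, 8, 21] pan xy mm [ 16. -37.]
scene chest 298 [286, 213, 22, 42] pan xy mm [-36. -39.]
scene wal 77 [279, 233, 13, 8] pan xy mm [-11. -47.]
scene wal 84 [262, 239, 14, 8] pan xy mm [ 29. -40.]
scene wal 44 [300, 238, 7, 9] pan xy mm [-42. -10.]
side chest 66 [287, 186, 12, 11] pan xy mm [48. -6.]
side chest 36 [279, 192, 13, 14] pan xy mm [35. 29.]
side chest 48 [299, 201, 9, 8] pan xy mm [-11. -12.]
side wal 58 [301, 188, 9, 8] pan xy mm [ 35. -35.]
side wal 59 [310, 197, 9, 8] pan xy mm [ -8. -43.]
```

send_rows([
  [0.2,0.4,0.5,0,0.6],
  [0.4,0.8,2,0,0.6],
  [0.4,0.8,4.5,0,0.6],
  [0.4,0.8,8,0,0.6],
  [0.4,0.8,11.5,0,0.6],
  [-2,3,11.5,0,0.6],
  [-5,6,11.5,0,0.6],
  [-7,9,11.5,0,0.6],
])

```text
time_s: 29.4
ee_pos: [0.6058, 0.1459, 0.307]
tcp_rot: [0.8, 0.6, 0.001, 0.0]
contact_force: [-0.1, 1.2, -0.6]
gripper_width: 0.155
finger_force: 58.9
```

send_rows([
  [-1,2,0,0,0.6],
  [-1,2,0,0,0.6],
  [-1,2,0,0,0.6],
])

```text
time_s: 29.65
ee_pos: [0.5962, 0.1675, 0.3067]
tcp_rot: [0.798, 0.602, 0.001, 0.0]
contact_force: [0.6, 0.4, -0.1]
gripper_width: 0.153
finger_force: 58.9
```

```bash
python3 nuts.py 22
```

```text
29.65 [0.5962 0.1675 0.3067] [ 0.6  0.4 -0.1] 0.153 74.0
wrist chest 264 [408, 248, 20, 19] pan xy mm [33. 30.]
wrist chest 207 [372, 265, 17, 17] pan xy mm [-15.  -9.]
wrist chest 45 [412, 272, 15, 8] pan xy mm [48.  2.]
wrist wal 50 [365, 260, 8, 11] pan xy mm [-38.   1.]
scene wal 76 [279, 233, 13, 8] pan xy mm [-12. -47.]
scene wal 72 [300, 237, 10, 10] pan xy mm [-46. -11.]
scene wal 80 [261, 240, 14, 8] pan xy mm [ 31. -38.]
side chest 59 [290, 186, 9, 10] pan xy mm [49. -6.]
side chest 25 [281, 195, 6, 9] pan xy mm [33. 26.]
side chest 48 [299, 201, 9, 8] pan xy mm [-11. -11.]
side wal 57 [301, 188, 8, 8] pan xy mm [ 37. -33.]
side wal 61 [309, 197, 10, 8] pan xy mm [ -7. -43.]
side wal 74 [300, 208, 12, 8] pan xy mm [-40.  -8.]
```

```bash
python3 - <<'E'
from h import *
for n,box in(("scene",(465,230,515,300)),("side",(245,320,295,390))):
  for t in("9","_22"):
    im=cv2.imread(f"pics/{n}{t}.png");h=cv2.cvtColor(im,cv2.COLOR_BGR2HSV).astype(int);H,S,V=h[...,0],h[...,1],h[...,2]
    m=np.zeros(V.shape,bool);m[box[1]:box[3],box[0]:box[2]]=1;m&=(S>80)&(H>95)&(H<125);print(n,t,blobs(m,150))
c=tri([ray("scene",*(472+17.5,0)) if 0 else ray("scene",486.8,266.4),ray("side",270.7,357.5)]);print(c)
for z in(0,.1):
  for n in("scene","side"):
    q=np.array([proj(n,[.427+.035*np.cos(a),.338+.035*np.sin(a),z]) for a in np.linspace(0,6.28,60)]);print(n,z,q.min(0).round(1),q.max(0).round(1))
E
```

```text
scene 9 [(np.int32(1346), [472, 239, 35, 54], [487.3, 265.4])]
scene _22 [(np.int32(1274), [472, 239, 35, 54], [487.6, 265.6])]
side 9 [(np.int32(1714), [250, 328, 38, 58], [269.1, 356.3])]
side _22 [(np.int32(1715), [250, 329, 38, 57], [269.1, 356.3])]
[0.42552094 0.33751957 0.04788814]
scene 0 [465.4 272.6] [499.  294.7]
side 0 [254.4 353.5] [289.1 386.9]
scene 0.1 [473.4 236.9] [509.1 257.9]
side 0.1 [247.9 327.1] [285.7 361.6]
```

send_rows([
  [-2.3,3.1,0,0,0.6],
  [-4.6,6.3,0,0,0.6],
  [-6.9,9.4,0,0,0.6],
  [-9.2,12.6,0,0,0.6],
  [-11.5,15.7,0,0,0.6],
  [-13.8,19,0,0,0.6],
  [-15.7,21.8,0,0,0.6],
  [-15.7,21.8,0,0,0.6],
])

```text
time_s: 30.47
ee_pos: [0.4344, 0.3897, 0.3065]
tcp_rot: [0.797, 0.604, 0.0, -0.002]
contact_force: [-0.6, 0.5, -0.8]
gripper_width: 0.155
finger_force: 58.8
```

send_rows([
  [0,0,0,0,0.6],
  [0,0,0,0,0.6],
  [0,0,0,0,0.6],
])

```text
time_s: 30.72
ee_pos: [0.4416, 0.3815, 0.3055]
tcp_rot: [0.801, 0.599, -0.0, 0.0]
contact_force: [-0.2, -0.9, -0.2]
gripper_width: 0.152
finger_force: 58.9
```

```bash
python3 - <<'E'
from h import *
s=sense();d=np.array([.439,.386,.3])-s["ee_pos"];print(s["time_s"],s["ee_pos"],tx(s),d)
t=s["ee_pos"]+[-.018,-.065,-.12];u=np.array([.108,.381,.918])
for n in("scene","side"):
    im=get_image(n)[:,:,::-1];h=cv2.cvtColor(im,cv2.COLOR_BGR2HSV).astype(int);H,S,V=h[...,0],h[...,1],h[...,2]
    print(n,proj(n,t),proj(n,t+.2*u),[b for b in blobs((S>85)&(H>3)&(H<20)&(V>40),60) if (470<b[2][0]<570 if n=="scene" else 200<b[2][0]<290 and b[2][1]>240)])
E
```

```text
30.7167 [0.44155432 0.38153476 0.30550377] 73.62552950995324 [-0.00255432  0.00446524 -0.00550377]
scene (np.float64(489.35319586351795), np.float64(208.17593622805336)) (np.float64(553.0613249907656), np.float64(134.49700662633722)) [(np.int32(70), [548, 132, 9, 17], [552.0, 138.8]), (np.int32(485), [488, 153, 52, 57], [513.3, 180.9])]
side (np.float64(271.9026364609994), np.float64(310.3586538523043)) (np.float64(210.0973783235043), np.float64(262.4656021738184)) [(np.int32(63), [206, 259, 8, 15], [209.4, 265.7]), (np.int32(525), [224, 276, 51, 40], [250.7, 295.4])]
```

send_rows([
  [-0.25,0.45,0,0,0.6],
  [-0.25,0.45,-2,0,0.6],
  [-0.25,0.45,-4,0,0.6],
  [-0.25,0.45,-6,0,0.6],
  [-0.25,0.45,-7.5,0,0.6],
  [-0.25,0.45,-9,0,0.6],
  [-0.25,0.45,-10.5,0,0.6],
  [-0.25,0.45,-10.5,0,0.6],
])

```text
time_s: 31.48
ee_pos: [0.4362, 0.3861, 0.1979]
tcp_rot: [0.8, 0.6, -0.002, 0.0]
contact_force: [-0.1, -0.0, -0.3]
gripper_width: 0.147
finger_force: 58.8
```

send_rows([
  [0,0,-1.5,0,0.6],
  [0,-0.1,-3,0,0.6],
  [0,-0.3,-4.5,0,0.6],
  [-0.1,-0.4,-5.5,0,0.6],
  [-0.1,-0.4,-6.3,0,0.6],
  [-0.1,-0.4,-6.8,0,0.6],
  [-0.1,-0.4,-6.8,0,0.6],
])

```text
time_s: 32.07
ee_pos: [0.436, 0.3835, 0.1323]
tcp_rot: [0.8, 0.601, -0.001, 0.0]
contact_force: [-1.2, -0.8, -0.8]
gripper_width: 0.157
finger_force: 58.9
```

send_rows([
  [0,0,-0.3,0,0.6],
  [0,0,-0.4,0,0.6],
  [0,0,-0.4,0,2],
  [0,0,-0.4,0,3],
  [0,0,-0.4,0,4],
  [0,0,-0.4,0,6],
  [0,0,-0.4,0,8],
  [0,0,-0.4,0,8.5],
])

```text
time_s: 32.73
ee_pos: [0.4361, 0.384, 0.1289]
tcp_rot: [0.799, 0.601, 0.0, -0.0]
contact_force: [-0.6, 0.2, 0.8]
gripper_width: 0.878
finger_force: 0.0
```

send_rows([
  [0,0,1,0,8.5],
  [0,0,3,0,8.5],
  [0,0,6,0,8.5],
  [0,0,10,0,8.5],
  [0,0,14,0,8.5],
  [0,0,17,0,8.5],
  [0,0,17,0,8.5],
  [0,0,17,0,8.5],
])

```text
time_s: 33.4
ee_pos: [0.4366, 0.385, 0.3017]
tcp_rot: [0.799, 0.601, 0.002, -0.0]
contact_force: [-0.3, 0.9, -1.2]
gripper_width: 0.999
finger_force: 0.0
```

send_rows([
  [2,-4,0,-0.12,8.5],
  [4,-8,0,-0.24,8.5],
  [6,-12,0,-0.36,8.5],
  [6,-16,0,-0.48,8.5],
  [6,-20,0,-0.6,8.5],
  [6,-24,0,-0.72,8.5],
  [6,-27,0,-0.84,8.5],
  [6,-27,0,-0.96,8.5],
])

```text
time_s: 34.07
ee_pos: [0.4958, 0.1047, 0.2973]
tcp_rot: [0.988, 0.155, -0.002, 0.002]
contact_force: [0.8, -0.5, -0.2]
gripper_width: 0.997
finger_force: 0.0
```

send_rows([
  [0,0,0,-0.12,8.5],
  [0,0,0,-0.24,8.5],
  [0,0,0,-0.33,8.5],
  [0,0,0,-0.33,8.5],
  [0,0,0,-0.33,8.5],
])

```text
time_s: 34.48
ee_pos: [0.4954, 0.1137, 0.2979]
tcp_rot: [1.0, 0.001, -0.001, 0.0]
contact_force: [-0.1, 0.5, -0.3]
gripper_width: 0.994
finger_force: 0.0
```

```bash
python3 nuts.py 30; sed -e 's/w6s.npy/s_30.npy/;s/{n}6.png/{n}_30.png/' m6.py > m30.py; python3 m30.py; python3 - <<'E'
from h import *
s=np.load("s_30.npy",allow_pickle=True).item()
im=cv2.imread("pics/wrist_30.png");h=cv2.cvtColor(im,cv2.COLOR_BGR2HSV).astype(int);H,S,V=h[...,0],h[...,1],h[...,2]
r=[b for b in blobs((S>130)&((H<6)|(H>174))&(V>80),8)]
print([(b[2],plane("wrist",*b[2],.055,s)[:2].round(3)) for b in r])
E
```

```text
34.4833 [0.4954 0.1137 0.2979] [-0.1  0.5 -0.3] 0.994 0.1
wrist chest 342 [404, 1, 21, 23] pan xy mm [33. 30.]
wrist chest 327 [432, 10, 21, 21] pan xy mm [48. -8.]
wrist chest 353 [412, 48, 23, 20] pan xy mm [-16. -11.]
wrist wal 316 [443, 29, 20, 22] pan xy mm [ 33. -33.]
wrist wal 343 [434, 57, 20, 24] pan xy mm [-11. -43.]
wrist wal 384 [399, 62, 23, 24] pan xy mm [-45.  -8.]
scene wal 73 [279, 233, 13, 8] pan xy mm [-12. -48.]
scene wal 67 [301, 237, 9, 9] pan xy mm [-46. -12.]
scene wal 79 [261, 240, 14, 8] pan xy mm [ 31. -38.]
side chest 58 [290, 186, 9, 10] pan xy mm [50. -6.]
side chest 57 [278, 195, 9, 8] pan xy mm [33. 32.]
side chest 49 [299, 201, 9, 8] pan xy mm [-11. -11.]
side wal 57 [301, 188, 8, 8] pan xy mm [ 37. -33.]
side wal 61 [309, 197, 10, 8] pan xy mm [ -7. -43.]
side wal 76 [300, 208, 12, 8] pan xy mm [-40.  -8.]
ptr px 419 388 422 167 199
ptr dir deg 74.9120699438856 or radial 6.984529168775246 [0.48219888 0.00093474 0.097     ]
wrist 875 [160.1 211.4] [ 86.5 229.9] w 12.623225926005787
scene 272 [528.7 222.7] [493.9 256. ] w 6.506427843083129
side 423 [227.2 332.6] [272.2 357.3] w 10.127797690240538
spoon [0, 1] dir [0.111 0.389 0.915] lean 23.8 az 74.1 at z=.15 [0.4363 0.3767 0.15  ]
spoon [0, 2] dir [0.111 0.387 0.915] lean 23.7 az 73.9 at z=.15 [0.4361 0.3772 0.15  ]
spoon [1, 2] dir [0.119 0.387 0.914] lean 23.9 az 73.0 at z=.15 [0.4345 0.377  0.15  ]
spoon [0, 1, 2] dir [0.111 0.388 0.915] lean 23.8 az 74.0 at z=.15 [0.4361 0.377  0.15  ]
wrist blue [(np.int32(2196), [141, 179, 63, 61], [174.5, 207.9])]
scene blue [(np.int32(1220), [472, 239, 35, 54], [486.9, 266.4])]
side blue [(np.int32(1445), [251, 329, 37, 57], [270.7, 357.5])]
end tri [0.46518013 0.35229024 0.113758  ]
[([82.0, 105.7], array([0.598, 0.501])), ([372.1, 182.1], array([0.465, 0.038]))]
```

send_rows([
  [-1.5,-3.5,-1,0,8.5],
  [-3,-7,-3,0,8.5],
  [-4.9,-10,-5,0,8.5],
  [-4.9,-11.8,-8,0,8.5],
  [-4.9,-11.8,-11,0,8.5],
  [-4.9,-11.8,-14,0,8.5],
  [-4.9,-11.8,-15,0,8.5],
  [-4.9,-11.8,-15,0,8.5],
])

```text
time_s: 35.3
ee_pos: [0.4451, -0.0041, 0.1468]
tcp_rot: [1.0, 0.0, -0.003, -0.0]
contact_force: [-0.0, -0.1, 0.2]
gripper_width: 0.996
finger_force: 0.0
```

send_rows([
  [0,0,0,0,8.5],
  [0,0,0,0,8.5],
])

```text
time_s: 35.47
ee_pos: [0.4485, -0.0036, 0.1504]
tcp_rot: [1.0, -0.0, 0.001, -0.0]
contact_force: [0.3, -0.5, -0.9]
gripper_width: 0.991
finger_force: 0.0
```

```bash
python3 - <<'E'
from h import *
s=sense();print(s["ee_pos"],tx(s),s["contact_force"])
im=get_image("wrist")[:,:,::-1];cv2.imwrite("pics/w31.png",im)
h=cv2.cvtColor(im,cv2.COLOR_BGR2HSV).astype(int);H,S,V=h[...,0],h[...,1],h[...,2]
r=blobs((S>130)&((H<6)|(H>174))&(V>80),15);mk=[plane("wrist",*b[2],.055,s)[:2] for b in r];print(r,mk)
# white pixels whose hit on z=.097 lies within 24 mm of the axis, surrounded by black
A=np.array([.4460,-.0036])
yy,xx=np.mgrid[100:330,180:460];P=np.array([plane("wrist",x,y,.097,s)[:2] for x,y in zip(xx.ravel(),yy.ravel())]).reshape(*xx.shape,2)
near=np.hypot(*(P-A).transpose(2,0,1))<.026
w=(V[100:330,180:460]>85)&near
k,l,st,ce=cv2.connectedComponentsWithStats(w.astype(np.uint8))
for i in range(1,k):
    if st[i,4]<8: continue
    q=P[l==i];m=q.mean(0);v=np.linalg.svd(q-m)[2][0]
    print(st[i],"mean",m.round(4),"line",(np.degrees(np.arctan2(v[1],v[0]))%180).round(1),"radial",np.degrees(np.arctan2(*(m-A)[::-1])).round(1))
print("mark dir",[np.degrees(np.arctan2(*(m-A)[::-1])).round(1) for m in mk])
E
```

```text
[ 0.44852009 -0.00360585  0.15041873] -0.015132978889554333 [ 0.25531652 -0.53145217 -0.89254418]
[(np.int32(94), [265, 165, 13, 12], [270.8, 170.1])] [array([0.4650298 , 0.03867371])]Traceback (most recent call last):
  File "<stdin>", line 8, in <module>
  File "h.py", line 16, in plane
    o,d=ray(n,u,v,s);return o+d*(z-o[2])/d[2]
        ~~~^^^^^^^^^
  File "h.py", line 5, in ray
    c=get_calibration(n)
ValueError: time passes only in moves, steps and waits
```

```bash
sed -i 's/^from rig import \*/from rig import *\nimport functools,rig\nget_calibration=functools.lru_cache(rig.get_calibration)/' h.py; python3 - <<'E'
from h import *
s=sense();V=cv2.imread("pics/w31.png").max(2);A=np.array([.4460,-.0036])
yy,xx=np.mgrid[140:260,250:390];P=np.array([plane("wrist",x,y,.097,s)[:2] for x,y in zip(xx.ravel(),yy.ravel())]).reshape(*xx.shape,2)
w=(V[140:260,250:390]>85)&(np.hypot(*(P-A).transpose(2,0,1))<.026)
k,l,st,ce=cv2.connectedComponentsWithStats(w.astype(np.uint8))
for i in range(1,k):
    if st[i,4]<8: continue
    q=P[l==i];m=q.mean(0);v=np.linalg.svd(q-m)[2][0]
    print(st[i],"mean",m.round(4),"line",(np.degrees(np.arctan2(v[1],v[0]))%180).round(1),"radial",np.degrees(np.arctan2(*(m-A)[::-1])).round(1))
E
```

```text
[ 35  45  68  52 910] mean [ 0.4331 -0.0033] line 98.3 radial 178.6
[41 54 23 12 82] mean [0.4505 0.0089] line 65.3 radial 70.4
```

```bash
python3 -c "
from rig import *
print(sign_off())"
```

```text
the job is handed in; nothing more can be done
None
```

I handed the job in at about 35 s of the 72 s allowed. By my own measurements every end condition was met, though I haven't seen the verdict: the dial points at the red mark, both kinds of nut lie in both halves of the pan after two full anticlockwise turns, and the spoon is back in the crock, head down.

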